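# Charge the vibrating ball mill and shut its hood

## Task

Charge the ball mill on the bench: lift its hood and swing it back until its springs hold it fully open by themselves, then tip the grinding balls from every scoop into the mill's porcelain bowl, letting them roll in from close above the rim so that none is dropped hard or bounces out, and put each emptied scoop back on the bench, standing on its base. When every ball is in the bowl, lower the hood gently by its handle until it is fully shut, without letting it slam; leave the mortar and the wash bottle where they are.

Things in the scene. Friction and masses are not known exactly. Their poses are not given: they have to be found in the camera images.
- bowl_rim (a point): Centre of the mouth of the mill's white porcelain grinding bowl, 137 mm above the bench; mouth 128 mm across inside, 142 outside. The bowl stands open, under the hood, on a fixed grey base 270 mm deep (x), 200 wide, 70 high (springs reach 15 mm more each side), inside a low rim 100 mm high. Axes: x from the mill's front (which faces the robot) to its back, y to the left seen from the front, z up.
- bowl_floor (a point): Centre of the bowl's inner floor, 52 mm below bowl_rim. With the hood fully open nothing of it comes nearer than 88 mm behind the bowl's centre; it then stands 176 mm wide and 280 mm high there, its handle bar above and behind that.
- hood (a joint): Angle of the mill's hood (white, clear top, 0.6 kg), rad: 0 shut, 1.45 fully open at its stop, leaning back clear of the bowl. Hinged at the back. Springs at its sides pull over the hinge: below about 0.85 they and its weight pull it shut (about 4 N at the handle when shut), beyond that they swing it open and hold it there (about 2 N at the handle to bring it back).
- hood_handle (a point): Middle of the hood's handle, a level round steel bar 14 mm thick, 112 long, along the mill's y, 42 mm in front of the hood's front plate (bar centre to plate) on two stems 100 mm apart. Pinch it from above at its middle; it turns between the fingers. Shut: 160 mm above the bench, 20 below the hood's top. Open: above the hinge, bar on top, 315 mm above the bench.
- hood_hinge (a point): Middle of the hood's hinge line, which runs along the mill's y, 95 mm behind the bowl's centre and 85 mm above the bench. Axes as bowl_rim. Shut, the handle lies 223 mm in front of and 75 mm above it; it moves on an arc of radius 235 mm, up and over; fully open it lies 48 mm behind and 230 mm above it.
- scoop0_handle (a point): Centre of the handle of scoop0, a steel hand scoop standing on the bench (three are there, all alike, each with 0 to 3 grinding balls in it). Scoop 140 mm long, 82 wide, 111 high, 0.12 to 0.21 kg empty. The handle is a level black bar over the pan, 80 mm long, 16 wide, 20 high, its centre 101 mm above the scoop's underside. Axes: x along the bar towards the pouring nose, z up.
- scoop1_handle (a point): Centre of the handle of scoop1, a steel hand scoop standing on the bench (three are there, all alike, each with 0 to 3 grinding balls in it). Scoop 140 mm long, 82 wide, 111 high, 0.12 to 0.21 kg empty. The handle is a level black bar over the pan, 80 mm long, 16 wide, 20 high, its centre 101 mm above the scoop's underside. Axes: x along the bar towards the pouring nose, z up.
- scoop2_handle (a point): Centre of the handle of scoop2, a steel hand scoop standing on the bench (three are there, all alike, each with 0 to 3 grinding balls in it). Scoop 140 mm long, 82 wide, 111 high, 0.12 to 0.21 kg empty. The handle is a level black bar over the pan, 80 mm long, 16 wide, 20 high, its centre 101 mm above the scoop's underside. Axes: x along the bar towards the pouring nose, z up.
- scoop0_lip (a point): Middle of the pouring lip of scoop0: 101 mm ahead of scoop0_handle along its x and 73 mm below it. Axes as there. The pan: flat floor from 39 mm behind to 45 mm ahead of the handle's centre, back wall 50 mm, sides 45 mm high; the nose then rises at 25 degrees to the lip, so the balls roll out once the nose is tipped down some 30 to 50 degrees.
- scoop1_lip (a point): Middle of the pouring lip of scoop1: 101 mm ahead of scoop1_handle along its x and 73 mm below it. Axes as there. The pan: flat floor from 39 mm behind to 45 mm ahead of the handle's centre, back wall 50 mm, sides 45 mm high; the nose then rises at 25 degrees to the lip, so the balls roll out once the nose is tipped down some 30 to 50 degrees.
- scoop2_lip (a point): Middle of the pouring lip of scoop2: 101 mm ahead of scoop2_handle along its x and 73 mm below it. Axes as there. The pan: flat floor from 39 mm behind to 45 mm ahead of the handle's centre, back wall 50 mm, sides 45 mm high; the nose then rises at 25 degrees to the lip, so the balls roll out once the nose is tipped down some 30 to 50 degrees.
- ball00: White porcelain grinding ball, 30 mm across, 45 g; origin at its centre. At the start it lies in scoop0. None if absent.
- ball01: White porcelain grinding ball, 30 mm across, 45 g; origin at its centre. At the start it lies in scoop0. None if absent.
- ball02: White porcelain grinding ball, 30 mm across, 45 g; origin at its centre. At the start it lies in scoop0. None if absent.
- ball10: White porcelain grinding ball, 30 mm across, 45 g; origin at its centre. At the start it lies in scoop1. None if absent.
- ball11: White porcelain grinding ball, 30 mm across, 45 g; origin at its centre. At the start it lies in scoop1. None if absent.
- ball12: White porcelain grinding ball, 30 mm across, 45 g; origin at its centre. At the start it lies in scoop1. None if absent.
- ball20: White porcelain grinding ball, 30 mm across, 45 g; origin at its centre. At the start it lies in scoop2. None if absent.
- ball21: White porcelain grinding ball, 30 mm across, 45 g; origin at its centre. At the start it lies in scoop2. None if absent.
- ball22: White porcelain grinding ball, 30 mm across, 45 g; origin at its centre. At the start it lies in scoop2. None if absent.
- mortar: Bystander: white porcelain mortar, 112 mm across, 55 mm high; origin at its underside. Not to be disturbed.
- washbottle: Bystander: white plastic wash bottle with a red cap, 60 mm across, 150 mm high; origin at its underside. Not to be disturbed.
Things that resemble listed ones, but are neither listed nor needed, are in the scene too. What is shaped like the part that bears scoop0_handle but yellow is not meant.

How it is judged:
On the way, in this order (a step that is already met when the one before it is completed fails the run):
1. the hood stands fully open, held by its springs alone, with the robot's hand off it (value of joint hood above 1.3 rad and not (contact force between the arm and hood above 0.3 N) and not (contact force between the fingers and hood above 0.3 N)), for 0.4 s.
2. every ball lies in the bowl while the hood is still open (value of joint hood above 1.2 rad and horizontal distance between each of ball00, ball01, ball02, ball10, ball11, ball12, ball20, ball21, ball22 and bowl_floor below 0.062 m and height (world z) of ball00 between 0.09 and 0.15 m and height (world z) of ball01 between 0.09 and 0.15 m and height (world z) of ball02 between 0.09 and 0.15 m and height (world z) of ball10 between 0.09 and 0.15 m and height (world z) of ball11 between 0.09 and 0.15 m and height (world z) of ball12 between 0.09 and 0.15 m and height (world z) of ball20 between 0.09 and 0.15 m and height (world z) of ball21 between 0.09 and 0.15 m and height (world z) of ball22 between 0.09 and 0.15 m), for 0.3 s.
At the end, for the whole second after the job is handed in: Hood shut (joint below 0.04 rad); every ball at rest in the bowl (centre within 62 mm of the bowl's axis, between 90 and 150 mm above the bench); every scoop at rest on the bench on its base (handle's centre 90 to 113 mm above the bench, tilt below 0.12 rad) (horizontal distance between each of ball00, ball01, ball02, ball10, ball11, ball12, ball20, ball21, ball22 and bowl_floor below 0.062 m and height (world z) of ball00 between 0.09 and 0.15 m and height (world z) of ball01 between 0.09 and 0.15 m and height (world z) of ball02 between 0.09 and 0.15 m and height (world z) of ball10 between 0.09 and 0.15 m and height (world z) of ball11 between 0.09 and 0.15 m and height (world z) of ball12 between 0.09 and 0.15 m and height (world z) of ball20 between 0.09 and 0.15 m and height (world z) of ball21 between 0.09 and 0.15 m and height (world z) of ball22 between 0.09 and 0.15 m and value of joint hood below 0.04 rad and height (world z) of scoop0_handle between 0.09 and 0.113 m and angle between each of scoop0_handle, scoop1_handle, scoop2_handle's own z axis and vertical below 0.12 rad and height (world z) of scoop1_handle between 0.09 and 0.113 m and height (world z) of scoop2_handle between 0.09 and 0.113 m and linear speed of each of ball00, ball01, ball02, ball10, ball11, ball12, ball20, ball21, ball22 below 0.05 m/s); the robot touches nothing.
It fails at once if a ball was dropped from so high that it fell faster than 2 m/s (some 20 cm) (linear speed of any of ball00, ball01, ball02, ball10, ball11, ball12, ball20, ball21, ball22 above 2 m/s).
It fails at once if the hood was let slam shut (it shut faster than 3 rad/s) (velocity of joint hood below -3 rad/s).
It fails at once if a bystander (mortar, wash bottle) was moved by more than 30 mm (distance of any of mortar, washbottle from where it was at the start of the episode above 0.03 m).
Of ball00, ball01, ball02, ball10, ball11, ball12, ball20, ball21, ball22 only 4 to 9 are there at a start; the rules pass over those that are not, and their reading is None.
At some moment in a run one of scoop0, scoop1, scoop2 may be knocked a few centimetres aside while the robot is not near it.
It also fails if it takes over 210 s, if anything falls off the work surface, if the arm or the gripper's body presses on something with over 40 N, if the wrist force passes 120 N, or if a joint passes its speed limit or range.

## Robot

A 7-joint arm with a two-finger parallel gripper is mounted at the origin on the work surface. World frame = base frame: x ahead of the robot, y to its left, z up, the work surface at z = 0. Lengths are in m, angles in rad, forces in N, time in s.
With the tool pointing down it reaches from about 0.425 to 0.925 m from the base axis. Payload 6.8 kg.
Tool frame: the origin (TCP) lies on the mounting face of the last link; the fingertips stand 173 mm ahead of it and the grasp point (between the pads) lies 155 mm ahead of it; z points along the fingers, y is the line along which they close (so a half turn about z gives the same grasp; the last joint's range is limited). The gripper opens to 85 mm and grips with 20 to 120 N. Pads are 22 mm wide; open, the fingers measure 114 mm over their backs; the gripper's body (76 mm by 85 mm) begins 54 mm behind the grasp point. The pads swing forward as they close: fully open they stand 13 mm farther back than shut.
Start: joints at [-1.375, 0.477, 0.022, 1.555, -0.011, 1.109, -0.083], TCP at [0.202, 0.644, 0.405] pointing down, gripper open.
Joint ranges: [-2.96, 2.96], [-0.34, 2.1], [-1.41, 1.46], [0.24, 2.44], [-1.37, 4.51], [0.17, 1.92], [-2.96, 2.96]. Speed limits (rad/s): [2.39, 2.39, 3.14, 3.14, 3.14, 3.14, 3.14].

## Interface

Orientations are given as a rotation vector (axis times angle).
In Python, from bench import r gives the robot as it stands.
- The arm moves only by the tool arm_command, never from a script. Its argument "plan" is a list of rows, each an object of numbers: "claw": the closure, from 0 (fully open) to 1 (shut); "tx", "ty", "tz": the shift along the tool's x, y, z in m; "ax", "ay", "az": the turn, a rotation vector about the tool's x, y, z in degrees. A call has exactly 10 rows; each row shifts and turns the commanded pose from where the row before left it, along the tool's axes as they then stand; what a row does not reach is not made up. A row lasts 1/12 s, in which the tool goes at most 41.7 mm and 7.16 degrees, less where a joint would pass 70% of its speed; a pose out of reach is approached as far as the arm can. A call is refused whole if a number of a shift passes 0.0417 or a number of a turn 7.16, either way. A call with a gripper value outside its range is refused whole. The fingers move at their own pace and stop on an object; "squeeze" is the grip in N (left out, the last holds). Time passes only in rows, so rows that do not move let the fingers close, or fill a call up. It gives the time, the measured TCP pose, the force, the opening and the grip force at its end, in the units of the state.
- r.get_obs(): the state, without advancing time (a new reading comes with each control period).
- r.grab_frame(name): name is "side" or "top"; returns the picture (384x512x3 uint8, red, green, blue); there is no depth.
- r.camera_model(name): a dict with "fx", "fy", "cx", "cy" (pixels), "position" and "orientation" of the camera in the world. Camera axes: x right, y up, looking along -z (the intrinsics and any distortion apply to the point x, -y, -z); pixel columns grow to the right and rows downward; lengths in m; the calibration is good to about 2 mm. A picture is of the moment at which its call begins. camera_model takes no time and is no camera call.
- r.hand_in(): hands the job in; it is judged then, once.
Trained networks look in the newest picture that a camera, given by its name, has taken for a name from the list of things; names that differ only in an ending like _2 or _b are one class to them, and where a whole thing is asked for, a point or a joint stands for the part that bears it (a point fixed in the world has none). Each returns a list of dicts, best first, with "confidence" (0 to 1); they miss things now and then, are a little off and sometimes report something else, mostly with a low value. They report only what shows in the picture. A call takes as long as a camera call. They do not tell look-alikes from the thing itself.
- r.boxes_of(target, camera): "location" ([x, y, z] in m, in the coordinates of the camera as it stood for that picture, good to about 4 mm: the middle of the surface that is visible of it).
- r.tip_of(target, camera): "location" ([x, y, z] in m, in the coordinates of the camera as it stood for that picture, good to about 4 mm: a listed point, or the origin of a listed thing).
The state is a dict: "clock": time; "joints": joint angles; "qvel": joint speeds; "tau": joint torques, N m; "tcp_pos": TCP position; "orientation": TCP orientation; "contact_force": force on the tool from outside, world axes, zero at the start; "moment": the same for the moment, N m; "grip_width": finger opening in m; "gripper_force": force on a finger pad.
Only numpy, scipy, OpenCV 4.12 (cv2) and the standard library are available. Lean on these libraries where they do the work, as an engineer would, in place of code of your own. Each camera call takes 0.05 s, during which the arm holds its last target. There are 200 camera calls.

## Working session

There is one attempt and no reset: what is moved stays moved. The work goes in short steps, Python scripts to look and compute and a tool call to move; the robot and the scene stay as the last step left them, time stands still between calls to the robot, and variables do not carry over. Pictures are saved under pics/ and viewed, at most 14 in all, crops included, and the job is handed in when it is done.

Besides the shell and the picture viewer there is one more tool, called after ">>>" as name(argument=value, ...), one argument or row to a line, values as JSON. arm_command: Moves the arm, as the interface text tells. Its arguments: {"type":"object","properties":{"plan":{"type":"array","items":{"type":"object","properties":{"claw":{"type":"number"},"tx":{"type":"number"},"ty":{"type":"number"},"tz":{"type":"number"},"ax":{"type":"number"},"ay":{"type":"number"},"az":{"type":"number"}}}},"squeeze":{"type":"number"}},"required":["plan"]}

```bash
mkdir -p pics; cat > h.py <<'E'
import numpy as np, cv2
from scipy.spatial.transform import Rotation as R
from bench import r
def save(cam,fn):
    im=r.grab_frame(cam); cv2.imwrite('pics/'+fn,im[:,:,::-1]); return im
def towld(cam,p):
    m=r.camera_model(cam); o=np.array(m['orientation'],float)
    Rm=R.from_rotvec(o) if o.shape==(3,) else (R.from_quat(o) if o.shape==(4,) else R.from_matrix(o))
    return Rm.apply(np.array(p))+np.array(m['position'])
def pix(cam,w):
    m=r.camera_model(cam); Rm=R.from_rotvec(m['orientation'])
    c=Rm.inv().apply(np.array(w)-np.array(m['position']))
    return np.round([m['cx']+m['fx']*c[0]/-c[2], m['cy']+m['fy']*-c[1]/-c[2]],0)
def find(names,cam,f='tip_of',n=4):
    for k in names:
        for d in getattr(r,f)(k,cam)[:n]:
            w=towld(cam,d['location']); print(cam,k,f,round(d['confidence'],2),np.round(w,3),pix(cam,w))
E
python3 - <<'E'
from h import *
print(r.camera_model('top'));print(r.camera_model('side'));print(r.get_obs())
a=save('top','t0.png');b=save('side','s0.png')
for c in('top','side'): find(['bowl_rim','hood_handle','hood_hinge','scoop0_handle','scoop0_lip','mortar','washbottle'],c)
E
```

```text
{'fx': 377.36447557312295, 'fy': 377.36447557312295, 'cx': 252.3776358532424, 'cy': 191.68525093430054, 'position': array([0.3899493 , 0.12001544, 1.61062007]), 'orientation': array([ 0.05298347, -0.0590866 , -1.58481747])}
{'fx': 465.5324621411874, 'fy': 465.5324621411874, 'cx': 258.1206415826641, 'cy': 193.39014966154255, 'position': array([-0.26593103, -0.66117819,  1.0672716 ]), 'orientation': array([ 0.81211425, -0.33810936, -0.78543195])}
{'clock': 0.0, 'joints': array([-1.37511009,  0.47780506,  0.02236624,  1.55646038, -0.01152265,
        1.10930978, -0.083074  ]), 'qvel': array([ 2.65004173e-05, -7.65864851e-04, -2.70113763e-04,  7.79735661e-05,
        1.75293718e-04,  1.54792674e-03,  9.41041773e-04]), 'tau': array([ 2.38900257e-04, -5.96442389e+01,  1.60798699e+00, -2.81197214e+01,
        1.25356915e-02,  9.27346176e-03,  1.40639517e-05]), 'tcp_pos': array([0.20183536, 0.64382392, 0.40371884]), 'orientation': array([-4.75308948e-01, -3.10527421e+00,  2.90267922e-03]), 'contact_force': array([-0.09257229,  1.12653921, -0.58095034]), 'moment': array([-0.0128409 ,  0.00621
[... 1060 characters left out ...]
419 -0.003  0.159] [256. 216.]
side hood_handle tip_of 0.42 [0.67  0.262 0.003] [250. 177.]
side hood_hinge tip_of 0.75 [ 0.416 -0.361  0.1  ] [361. 299.]
side scoop0_handle tip_of 0.7 [0.502 0.346 0.104] [197. 168.]
side scoop0_handle tip_of 0.7 [0.439 0.626 0.107] [132. 144.]
side scoop0_handle tip_of 0.59 [0.35  0.404 0.103] [150. 182.]
side scoop0_lip tip_of 0.92 [0.493 0.247 0.03 ] [217. 198.]
side scoop0_lip tip_of 0.89 [0.34  0.607 0.028] [117. 176.]
side scoop0_lip tip_of 0.57 [0.309 0.313 0.027] [162. 218.]
side mortar tip_of 0.82 [0.673 0.259 0.002] [251. 178.]
side washbottle tip_of 0.58 [ 0.4   -0.263  0.029] [323. 299.]
side washbottle tip_of 0.56 [0.57  0.44  0.001] [197. 171.]
```

View pics/t0.png

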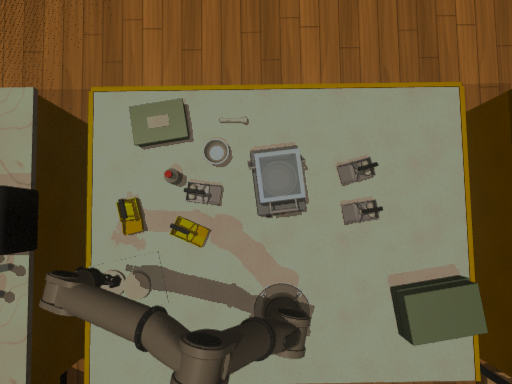

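View pics/s0.png

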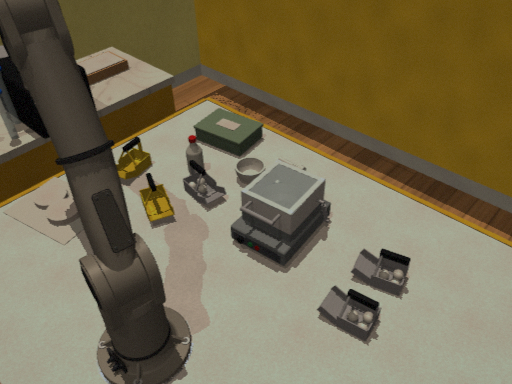

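The top view shows the mill at (278,180) with its bar at (284,212). The grey scoops are at (203,193), (357,170) and (361,211); the yellow decoy scoops are at (131,215) and (190,231). The mortar is at (217,152) and the wash bottle at (173,176). In the side view the hood is shut, with its handle at (256,216).
Look-alikes: scoop handles in yellow (excluded) at top (123,208) and (179,229), and grey ones (wanted) at (194,191), (367,166) and (371,209). There is only one candidate hood bar, at (284,210).

```bash
python3 - <<'E'
from h import *
b=save('side','s1.png');a=save('top','t1.png')
c=cv2.resize(b[150:345,170:425,::-1],None,fx=3,fy=3,interpolation=cv2.INTER_CUBIC);cv2.imwrite('pics/c1.png',c[:600,:800])
for c in('top','side'): find(['hood_handle','hood_hinge','bowl_rim','scoop1_handle','scoop2_lip'],c,n=6)
for k in['scoop0_handle']:
  for c in('top','side'): find([k],c,n=8)
o=r.get_obs(); M=R.from_rotvec(o['orientation']).as_matrix(); print(np.round(M,3))
E
```

```text
top hood_handle tip_of 0.64 [ 0.42  -0.003  0.16 ] [283. 210.]
top hood_hinge tip_of 0.95 [0.639 0.021 0.083] [274. 157.]
top scoop1_handle tip_of 0.93 [ 0.417 -0.366  0.103] [373. 210.]
side hood_handle tip_of 0.8 [ 0.421 -0.005  0.16 ] [257. 215.]
side bowl_rim tip_of 0.67 [0.55  0.008 0.139] [283. 196.]
side bowl_rim tip_of 0.32 [ 0.411 -0.349  0.016] [352. 317.]
side bowl_rim tip_of 0.22 [ 0.416 -0.365  0.102] [362. 299.]
side scoop1_handle tip_of 0.8 [ 0.414 -0.363  0.099] [361. 300.]
side scoop2_lip tip_of 0.77 [ 0.566 -0.255  0.025] [355. 262.]
top scoop0_handle tip_of 0.86 [0.35  0.404 0.104] [180. 230.]
top scoop0_handle tip_of 0.8 [0.503 0.347 0.1  ] [194. 191.]
top scoop0_handle tip_of 0.6 [0.44  0.632 0.104] [123. 208.]
side scoop0_handle tip_of 0.69 [0.35  0.404 0.101] [151. 183.]
side scoop0_handle tip_of 0.69 [0.44  0.63  0.105] [132. 143.]
side scoop0_handle tip_of 0.45 [ 0.402 -0.264  0.027] [324. 299.]
[[-0.954  0.299 -0.   ]
 [ 0.299  0.954 -0.   ]
 [ 0.    -0.    -1.   ]]
```

View pics/c1.png

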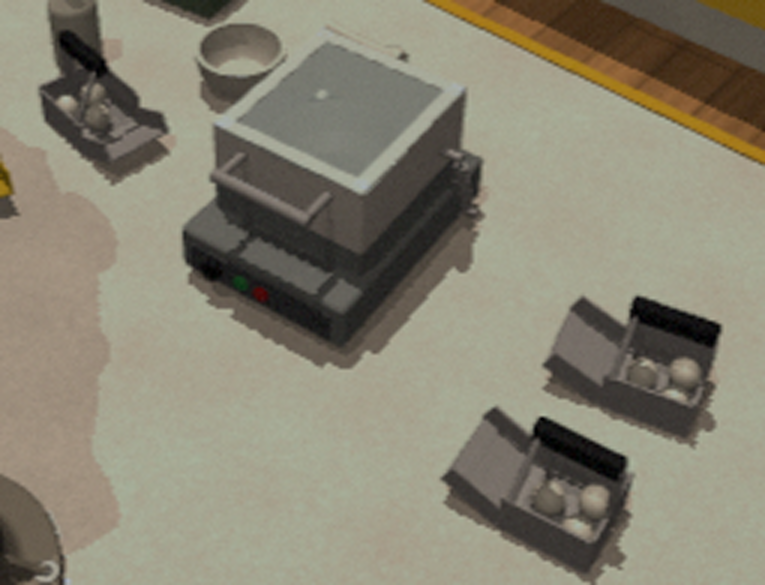

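The crop shows a single steel bar on the hood's front at crop (270,190). All three grey scoops hold white balls: left (80,110), right (640,370) and (550,490). The left scoop's nose points to −y, and both right ones point to +y. I'll start with the hood: turn, then move over the bar.

>>> arm_command(
  plan=[
    {"az": 6.64,"claw": 0.6},
    {"az": 6.64},
    {"az": 6.64},
    {"az": 6.64},
    {"az": 6.64},
    {"az": 6.64},
    {"az": 6.64},
    {"az": 6.64},
    {"az": 6.64},
    {"az": 6.64},
  ],
  squeeze=40,
)

```text
invalid input at $.plan[0]: expected keys claw, tx, ty, tz, ax, ay, az
```

>>> arm_command(
  plan=[
    {"tx": -0.033,"ty": 0.0074},
    {"tx": -0.033,"ty": 0.0074},
    {"tx": -0.033,"ty": 0.0074},
    {"tx": -0.033,"ty": 0.0074},
    {"tx": -0.033,"ty": 0.0074},
    {"tx": -0.033,"ty": 0.0074},
    {"tx": -0.033,"ty": 0.0074},
    {"tx": -0.033,"ty": 0.0074},
    {"tx": -0.033,"ty": 0.0074},
    {"tx": -0.033,"ty": 0.0074},
  ],
)

```text
invalid input at $.plan[0]: expected keys claw, tx, ty, tz, ax, ay, az
```

>>> arm_command(
  plan=[
    {"tx": -0.033,"ty": 0.0074},
    {"tx": -0.033,"ty": 0.0074},
    {"tx": -0.033,"ty": 0.0074},
    {"tx": -0.033,"ty": 0.0074},
    {"tx": -0.033,"ty": 0.0074},
    {"tx": -0.033,"ty": 0.0074},
    {"tx": -0.033,"ty": 0.0074},
    {"tx": -0.033,"ty": 0.0074},
    {},
    {},
  ],
)

```text
invalid input at $.plan[0]: expected keys claw, tx, ty, tz, ax, ay, az
```

>>> arm_command(
  plan=[
    {"claw": 0.6,"tx": 0,"ty": 0,"tz": 0,"ax": 0,"ay": 0,"az": 6.64},
    {"claw": 0.6,"tx": 0,"ty": 0,"tz": 0,"ax": 0,"ay": 0,"az": 6.64},
    {"claw": 0.6,"tx": 0,"ty": 0,"tz": 0,"ax": 0,"ay": 0,"az": 6.64},
    {"claw": 0.6,"tx": 0,"ty": 0,"tz": 0,"ax": 0,"ay": 0,"az": 6.64},
    {"claw": 0.6,"tx": 0,"ty": 0,"tz": 0,"ax": 0,"ay": 0,"az": 6.64},
    {"claw": 0.6,"tx": 0,"ty": 0,"tz": 0,"ax": 0,"ay": 0,"az": 6.64},
    {"claw": 0.6,"tx": 0,"ty": 0,"tz": 0,"ax": 0,"ay": 0,"az": 6.64},
    {"claw": 0.6,"tx": 0,"ty": 0,"tz": 0,"ax": 0,"ay": 0,"az": 6.64},
    {"claw": 0.6,"tx": 0,"ty": 0,"tz": 0,"ax": 0,"ay": 0,"az": 6.64},
    {"claw": 0.6,"tx": 0,"ty": 0,"tz": 0,"ax": 0,"ay": 0,"az": 6.64},
  ],
  squeeze=40,
)

```text
clock: 2.33
tcp_pos: [0.2018, 0.6441, 0.4048]
orientation: [-2.105, -2.332, -0.0]
contact_force: [0.2, 0.3, -0.4]
grip_width: 0.0344
gripper_force: 0.0
```

>>> arm_command(
  plan=[
    {"claw": 0.6,"tx": -0.033,"ty": 0.0074,"tz": 0,"ax": 0,"ay": 0,"az": 0},
    {"claw": 0.6,"tx": -0.033,"ty": 0.0074,"tz": 0,"ax": 0,"ay": 0,"az": 0},
    {"claw": 0.6,"tx": -0.033,"ty": 0.0074,"tz": 0,"ax": 0,"ay": 0,"az": 0},
    {"claw": 0.6,"tx": -0.033,"ty": 0.0074,"tz": 0,"ax": 0,"ay": 0,"az": 0},
    {"claw": 0.6,"tx": -0.033,"ty": 0.0074,"tz": 0,"ax": 0,"ay": 0,"az": 0},
    {"claw": 0.6,"tx": -0.033,"ty": 0.0074,"tz": 0,"ax": 0,"ay": 0,"az": 0},
    {"claw": 0.6,"tx": -0.033,"ty": 0.0074,"tz": 0,"ax": 0,"ay": 0,"az": 0},
    {"claw": 0.6,"tx": -0.033,"ty": 0.0074,"tz": 0,"ax": 0,"ay": 0,"az": 0},
    {"claw": 0.6,"tx": -0.033,"ty": 0.0074,"tz": 0,"ax": 0,"ay": 0,"az": 0},
    {"claw": 0.6,"tx": -0.033,"ty": 0.0074,"tz": 0,"ax": 0,"ay": 0,"az": 0},
  ],
)

```text
clock: 3.17
tcp_pos: [0.3114, 0.3224, 0.4049]
orientation: [-2.098, -2.338, -0.001]
contact_force: [0.2, -0.4, 0.2]
grip_width: 0.0341
gripper_force: 0.0
```

>>> arm_command(
  plan=[
    {"claw": 0.6,"tx": -0.033,"ty": 0.0074,"tz": 0,"ax": 0,"ay": 0,"az": 0},
    {"claw": 0.6,"tx": -0.033,"ty": 0.0074,"tz": 0,"ax": 0,"ay": 0,"az": 0},
    {"claw": 0.6,"tx": -0.033,"ty": 0.0074,"tz": 0,"ax": 0,"ay": 0,"az": 0},
    {"claw": 0.6,"tx": -0.033,"ty": 0.0074,"tz": 0,"ax": 0,"ay": 0,"az": 0},
    {"claw": 0.6,"tx": -0.033,"ty": 0.0074,"tz": 0,"ax": 0,"ay": 0,"az": 0},
    {"claw": 0.6,"tx": -0.033,"ty": 0.0074,"tz": 0,"ax": 0,"ay": 0,"az": 0},
    {"claw": 0.6,"tx": -0.033,"ty": 0.0074,"tz": 0,"ax": 0,"ay": 0,"az": 0},
    {"claw": 0.6,"tx": -0.033,"ty": 0.0074,"tz": 0,"ax": 0,"ay": 0,"az": 0},
    {"claw": 0.6,"tx": 0,"ty": 0,"tz": 0,"ax": 0,"ay": 0,"az": 0},
    {"claw": 0.6,"tx": 0,"ty": 0,"tz": 0,"ax": 0,"ay": 0,"az": 0},
  ],
)

```text
clock: 4.0
tcp_pos: [0.3987, 0.0665, 0.4049]
orientation: [-2.103, -2.334, -0.001]
contact_force: [-0.3, 1.2, -0.1]
grip_width: 0.0342
gripper_force: 0.0
```

>>> arm_command(
  plan=[
    {"claw": 0.6,"tx": -0.024,"ty": 0.0047,"tz": 0,"ax": 0,"ay": 0,"az": 0},
    {"claw": 0.6,"tx": -0.024,"ty": 0.0047,"tz": 0,"ax": 0,"ay": 0,"az": 0},
    {"claw": 0.6,"tx": -0.024,"ty": 0.0047,"tz": 0,"ax": 0,"ay": 0,"az": 0},
    {"claw": 0.6,"tx": 0,"ty": 0,"tz": 0,"ax": 0,"ay": 0,"az": 0},
    {"claw": 0.6,"tx": 0,"ty": 0,"tz": 0.01,"ax": 0,"ay": 0,"az": 0},
    {"claw": 0.6,"tx": 0,"ty": 0,"tz": 0.01,"ax": 0,"ay": 0,"az": 0},
    {"claw": 0.6,"tx": 0,"ty": 0,"tz": 0.01,"ax": 0,"ay": 0,"az": 0},
    {"claw": 0.6,"tx": 0,"ty": 0,"tz": 0,"ax": 0,"ay": 0,"az": 0},
    {"claw": 0.6,"tx": 0,"ty": 0,"tz": 0,"ax": 0,"ay": 0,"az": 0},
    {"claw": 0.6,"tx": 0,"ty": 0,"tz": 0,"ax": 0,"ay": 0,"az": 0},
  ],
)

```text
clock: 4.83
tcp_pos: [0.4204, -0.0013, 0.3751]
orientation: [2.097, 2.339, 0.0]
contact_force: [0.8, -0.3, 0.7]
grip_width: 0.0342
gripper_force: 0.0
```

```bash
cat >> h.py <<'E'
def rel(w):
    "tool-frame shift from the measured TCP to world point w (TCP target)"
    o=r.get_obs(); Rm=R.from_rotvec(o['orientation'])
    print('tcp',np.round(o['tcp_pos'],4),'shift',np.round(Rm.inv().apply(np.array(w)-o['tcp_pos']),4),'y-angle',np.round(np.degrees(np.arctan2(*Rm.as_matrix()[1::-1,1])),1),'x-angle',np.round(np.degrees(np.arctan2(*Rm.as_matrix()[1::-1,0])),1),'z',np.round(Rm.as_matrix()[:,2],3))
E
python3 - <<'E'
from h import *
rel([.4205,-.004,.315])
b=save('side','s2.png');cv2.imwrite('pics/c2.png',cv2.resize(b[100:280,180:340,::-1],None,fx=3,fy=3,interpolation=cv2.INTER_CUBIC))
E
```

```text
tcp [ 0.4204 -0.0013  0.3751] shift [-0.0027 -0.0002  0.0601] y-angle 6.3 x-angle 96.3 z [ 0.  0. -1.]
```

View pics/c2.png

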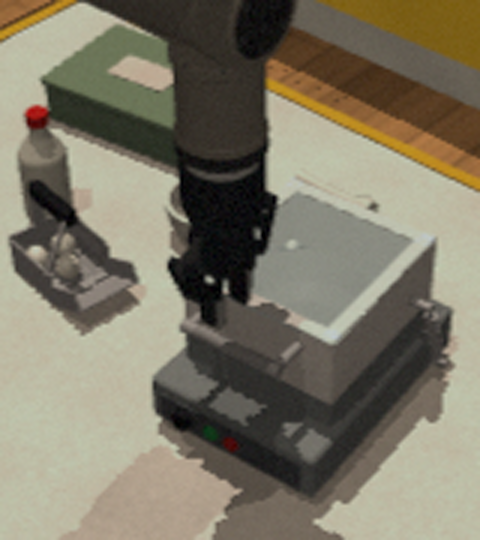

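The crop shows the fingers directly above the bar at crop (215,320), one on each side of it. I'll lower and pinch.

>>> arm_command(
  plan=[
    {"claw": 0.6,"tx": -0.003,"ty": 0,"tz": 0.012,"ax": 0,"ay": 0,"az": 0},
    {"claw": 0.6,"tx": 0,"ty": 0,"tz": 0.012,"ax": 0,"ay": 0,"az": 0},
    {"claw": 0.6,"tx": 0,"ty": 0,"tz": 0.012,"ax": 0,"ay": 0,"az": 0},
    {"claw": 0.6,"tx": 0,"ty": 0,"tz": 0.012,"ax": 0,"ay": 0,"az": 0},
    {"claw": 0.6,"tx": 0,"ty": 0,"tz": 0.012,"ax": 0,"ay": 0,"az": 0},
    {"claw": 0.6,"tx": 0,"ty": 0,"tz": 0,"ax": 0,"ay": 0,"az": 0},
    {"claw": 1,"tx": 0,"ty": 0,"tz": 0,"ax": 0,"ay": 0,"az": 0},
    {"claw": 1,"tx": 0,"ty": 0,"tz": 0,"ax": 0,"ay": 0,"az": 0},
    {"claw": 1,"tx": 0,"ty": 0,"tz": 0,"ax": 0,"ay": 0,"az": 0},
    {"claw": 1,"tx": 0,"ty": 0,"tz": 0,"ax": 0,"ay": 0,"az": 0},
  ],
)

```text
clock: 5.72
tcp_pos: [0.4199, -0.0053, 0.3153]
orientation: [-2.097, -2.337, 0.001]
contact_force: [-5.4, -1.1, 7.1]
grip_width: 0.0127
gripper_force: 39.2
```

```bash
python3 - <<'E'
from h import *
rel([.4205,-.004,.315]); o=r.get_obs(); print(o['contact_force'],o['grip_width'],o['gripper_force'])
# arc rows: tool y = mill x, tool z down; 20 rows
a0=np.arctan2(75,223)
th=np.linspace(0,1.45,21)
x=-.235*np.cos(a0+th); z=.235*np.sin(a0+th)
print(np.round(np.c_[np.diff(x),-np.diff(z)],4).tolist())
E
```

```text
tcp [ 0.4199 -0.0053  0.3153] shift [0.0012 0.0007 0.0003] y-angle 6.2 x-angle 96.2 z [-0.002  0.001 -1.   ]
[-5.41774074 -1.10353598  7.05871765] 0.012664976633246665 39.17653799057007
[[0.006, -0.0159], [0.0072, -0.0155], [0.0083, -0.0149], [0.0093, -0.0143], [0.0103, -0.0136], [0.0113, -0.0128], [0.0122, -0.0119], [0.013, -0.011], [0.0138, -0.01], [0.0145, -0.009], [0.0151, -0.0079], [0.0156, -0.0068], [0.0161, -0.0057], [0.0164, -0.0045], [0.0167, -0.0033], [0.0169, -0.0021], [0.017, -0.0009], [0.017, 0.0004], [0.017, 0.0016], [0.0168, 0.0028]]
```

>>> arm_command(
  plan=[
    {"claw": 1,"tx": 0,"ty": 0.006,"tz": -0.0159,"ax": 0,"ay": 0,"az": 0},
    {"claw": 1,"tx": 0,"ty": 0.0072,"tz": -0.0155,"ax": 0,"ay": 0,"az": 0},
    {"claw": 1,"tx": 0,"ty": 0.0083,"tz": -0.0149,"ax": 0,"ay": 0,"az": 0},
    {"claw": 1,"tx": 0,"ty": 0.0093,"tz": -0.0143,"ax": 0,"ay": 0,"az": 0},
    {"claw": 1,"tx": 0,"ty": 0.0103,"tz": -0.0136,"ax": 0,"ay": 0,"az": 0},
    {"claw": 1,"tx": 0,"ty": 0.0113,"tz": -0.0128,"ax": 0,"ay": 0,"az": 0},
    {"claw": 1,"tx": 0,"ty": 0.0122,"tz": -0.0119,"ax": 0,"ay": 0,"az": 0},
    {"claw": 1,"tx": 0,"ty": 0.013,"tz": -0.011,"ax": 0,"ay": 0,"az": 0},
    {"claw": 1,"tx": 0,"ty": 0.0138,"tz": -0.01,"ax": 0,"ay": 0,"az": 0},
    {"claw": 1,"tx": 0,"ty": 0.0145,"tz": -0.009,"ax": 0,"ay": 0,"az": 0},
  ],
)

```text
clock: 6.55
tcp_pos: [0.5247, 0.0059, 0.4455]
orientation: [-2.095, -2.334, 0.003]
contact_force: [-12.0, -0.9, 15.6]
grip_width: 0.0126
gripper_force: 41.2
```

```bash
python3 - <<'E'
from h import *
rel([.643-.2*.5,.0,.315+.126]); o=r.get_obs(); print(o['contact_force'],o['grip_width'],o['gripper_force'])
hg=np.array([.641,.020]); u=np.array([.994,.108]); p=o['tcp_pos']; x=(p[:2]-hg)@u; z=p[2]-.155-.085; print(x,z,np.hypot(x,z),np.arctan2(z,-x)-np.arctan2(75,223))
E
```

```text
tcp [0.5247 0.0059 0.4455] shift [-0.0078  0.0176  0.0044] y-angle 6.2 x-angle 96.2 z [-0.005  0.002 -1.   ]
[-11.97462519  -0.93111094  15.59574826] 0.012573967033882505 41.205530762672424
-0.11712320044718844 0.20554358306163806 0.2365713605253366 0.7284236409347985
```

>>> arm_command(
  plan=[
    {"claw": 1,"tx": 0,"ty": 0.0151,"tz": -0.0079,"ax": 0,"ay": 0,"az": 0},
    {"claw": 1,"tx": 0,"ty": 0.0156,"tz": -0.0068,"ax": 0,"ay": 0,"az": 0},
    {"claw": 1,"tx": 0,"ty": 0.0161,"tz": -0.0057,"ax": 0,"ay": 0,"az": 0},
    {"claw": 1,"tx": 0,"ty": 0.0164,"tz": -0.0045,"ax": 0,"ay": 0,"az": 0},
    {"claw": 1,"tx": 0,"ty": 0.0167,"tz": -0.0033,"ax": 0,"ay": 0,"az": 0},
    {"claw": 1,"tx": 0,"ty": 0.0169,"tz": -0.0021,"ax": 0,"ay": 0,"az": 0},
    {"claw": 1,"tx": 0,"ty": 0.017,"tz": -0.0009,"ax": 0,"ay": 0,"az": 0},
    {"claw": 1,"tx": 0,"ty": 0.017,"tz": 0.0004,"ax": 0,"ay": 0,"az": 0},
    {"claw": 1,"tx": 0,"ty": 0.014,"tz": 0.0014,"ax": 0,"ay": 0,"az": 0},
    {"claw": 1,"tx": 0,"ty": 0.01,"tz": 0.0015,"ax": 0,"ay": 0,"az": 0},
  ],
)

```text
clock: 7.38
tcp_pos: [0.6809, 0.0236, 0.4723]
orientation: [2.096, 2.338, 0.001]
contact_force: [1.7, 0.9, 1.5]
grip_width: 0.0125
gripper_force: 42.2
```

```bash
python3 - <<'E'
from h import *
o=r.get_obs(); print(o['contact_force'],o['grip_width'],o['gripper_force'])
hg=np.array([.641,.020]); u=np.array([.994,.108]); p=o['tcp_pos']; x=(p[:2]-hg)@u; z=p[2]-.155-.085; print(x,z,np.hypot(x,z),np.arctan2(z,-x)-np.arctan2(75,223))
E
```

```text
[1.72780636 0.90726748 1.50516172] 0.012493091856986133 42.193445563316345
0.04003857031252511 0.23226687011244557 0.23569256684185583 1.4170617033096709
```

>>> arm_command(
  plan=[
    {"claw": 1,"tx": 0,"ty": 0.005,"tz": 0.001,"ax": 0,"ay": 0,"az": 0},
    {"claw": 1,"tx": 0,"ty": 0.003,"tz": 0.001,"ax": 0,"ay": 0,"az": 0},
    {"claw": 0.6,"tx": 0,"ty": 0,"tz": 0,"ax": 0,"ay": 0,"az": 0},
    {"claw": 0.6,"tx": 0,"ty": 0,"tz": 0,"ax": 0,"ay": 0,"az": 0},
    {"claw": 0.6,"tx": 0,"ty": 0,"tz": 0,"ax": 0,"ay": 0,"az": 0},
    {"claw": 0.6,"tx": 0,"ty": 0,"tz": 0,"ax": 0,"ay": 0,"az": 0},
    {"claw": 0.6,"tx": 0,"ty": 0,"tz": -0.01,"ax": 0,"ay": 0,"az": 0},
    {"claw": 0.6,"tx": 0,"ty": 0,"tz": -0.015,"ax": 0,"ay": 0,"az": 0},
    {"claw": 0.6,"tx": 0,"ty": 0,"tz": -0.02,"ax": 0,"ay": 0,"az": 0},
    {"claw": 0.6,"tx": 0,"ty": 0,"tz": -0.02,"ax": 0,"ay": 0,"az": 0},
  ],
)

```text
clock: 8.22
tcp_pos: [0.6873, 0.0238, 0.5358]
orientation: [-2.098, -2.338, 0.0]
contact_force: [0.0, -0.3, 0.9]
grip_width: 0.034
gripper_force: 0.0
```

```bash
python3 - <<'E'
from h import *
b=save('side','s3.png');a=save('top','t3.png')
for c in('top','side'): find(['hood_handle','bowl_rim','scoop0_handle','scoop0_lip'],c,n=8)
rel([.5025,.346,.54])
E
```

```text
top hood_handle tip_of 0.53 [0.691 0.025 0.316] [277. 132.]
top scoop0_handle tip_of 0.93 [0.439 0.632 0.101] [123. 208.]
top scoop0_handle tip_of 0.81 [0.35  0.405 0.1  ] [180. 230.]
top scoop0_handle tip_of 0.68 [0.504 0.347 0.101] [194. 191.]
top scoop0_lip tip_of 0.92 [0.492 0.25  0.029] [220. 195.]
top scoop0_lip tip_of 0.78 [0.342 0.608 0.028] [134. 232.]
top scoop0_lip tip_of 0.69 [0.312 0.316 0.028] [204. 238.]
top scoop0_lip tip_of 0.59 [ 0.434 -0.379  0.017] [369. 206.]
side hood_handle tip_of 0.88 [0.688 0.026 0.314] [309. 126.]
side bowl_rim tip_of 0.71 [0.55  0.008 0.141] [283. 196.]
side scoop0_handle tip_of 0.98 [0.35  0.403 0.1  ] [151. 183.]
side scoop0_handle tip_of 0.89 [0.504 0.346 0.099] [198. 169.]
side scoop0_handle tip_of 0.53 [ 0.439 -0.379  0.021] [368. 315.]
side scoop0_lip tip_of 0.92 [0.305 0.313 0.029] [160. 218.]
side scoop0_lip tip_of 0.72 [0.502 0.344 0.103] [197. 168.]
side scoop0_lip tip_of 0.7 [0.646 0.015 0.081] [300. 194.]
tcp [0.6876 0.024  0.5337] shift [ 0.3401 -0.1493 -0.0061] y-angle 6.2 x-angle 96.2 z [-0.001 -0.    -1.   ]
```

View pics/s3.png

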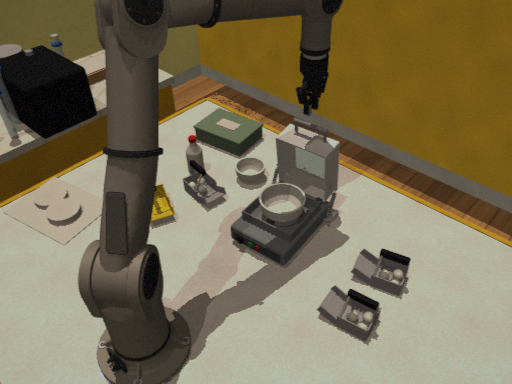

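The hood stands open at (308,150), with its handle at (309,126) and the white bowl at (283,200) uncovered. The hand is clear above it. Next is the left scoop.

>>> arm_command(
  plan=[
    {"claw": 0.4,"tx": 0.034,"ty": -0.015,"tz": 0,"ax": 0,"ay": 0,"az": 0},
    {"claw": 0.4,"tx": 0.034,"ty": -0.015,"tz": 0,"ax": 0,"ay": 0,"az": 0},
    {"claw": 0.4,"tx": 0.034,"ty": -0.015,"tz": 0,"ax": 0,"ay": 0,"az": 0},
    {"claw": 0.4,"tx": 0.034,"ty": -0.015,"tz": 0,"ax": 0,"ay": 0,"az": 0},
    {"claw": 0.4,"tx": 0.034,"ty": -0.015,"tz": 0,"ax": 0,"ay": 0,"az": 0},
    {"claw": 0.4,"tx": 0.034,"ty": -0.015,"tz": 0,"ax": 0,"ay": 0,"az": 0},
    {"claw": 0.4,"tx": 0.034,"ty": -0.015,"tz": 0,"ax": 0,"ay": 0,"az": 0},
    {"claw": 0.4,"tx": 0.034,"ty": -0.015,"tz": 0,"ax": 0,"ay": 0,"az": 0},
    {"claw": 0.4,"tx": 0.034,"ty": -0.015,"tz": 0,"ax": 0,"ay": 0,"az": 0},
    {"claw": 0.4,"tx": 0.034,"ty": -0.015,"tz": 0,"ax": 0,"ay": 0,"az": 0},
  ],
  squeeze=100,
)

```text
clock: 9.55
tcp_pos: [0.5006, 0.347, 0.5344]
orientation: [-2.098, -2.338, 0.0]
contact_force: [0.2, 0.5, -1.4]
grip_width: 0.0512
gripper_force: 0.0
```

>>> arm_command(
  plan=[
    {"claw": 0.4,"tx": 0,"ty": 0,"tz": 0.0,"ax": 0,"ay": 0,"az": 6.2},
    {"claw": 0.4,"tx": 0,"ty": 0,"tz": 0.0,"ax": 0,"ay": 0,"az": 6.2},
    {"claw": 0.4,"tx": 0,"ty": 0,"tz": 0.03,"ax": 0,"ay": 0,"az": 0},
    {"claw": 0.4,"tx": 0,"ty": 0,"tz": 0.03,"ax": 0,"ay": 0,"az": 0},
    {"claw": 0.4,"tx": 0,"ty": 0,"tz": 0.03,"ax": 0,"ay": 0,"az": 0},
    {"claw": 0.4,"tx": 0,"ty": 0,"tz": 0.03,"ax": 0,"ay": 0,"az": 0},
    {"claw": 0.4,"tx": 0,"ty": 0,"tz": 0.03,"ax": 0,"ay": 0,"az": 0},
    {"claw": 0.4,"tx": 0,"ty": 0,"tz": 0.03,"ax": 0,"ay": 0,"az": 0},
    {"claw": 0.4,"tx": 0,"ty": 0,"tz": 0.03,"ax": 0,"ay": 0,"az": 0},
    {"claw": 0.4,"tx": 0,"ty": 0,"tz": 0,"ax": 0,"ay": 0,"az": 0},
  ],
)

```text
clock: 10.38
tcp_pos: [0.4995, 0.345, 0.3188]
orientation: [-2.338, -2.098, 0.016]
contact_force: [-1.5, -0.2, -1.3]
grip_width: 0.0513
gripper_force: 0.0
```

```bash
python3 - <<'E'
from h import *
rel([.5035,.3465,.256])
b=save('side','s4.png')
find(['scoop0_handle','scoop0_lip'],'side',n=8)
E
```

```text
tcp [0.4995 0.345  0.3188] shift [0.0024 0.0042 0.0627] y-angle -6.2 x-angle 83.8 z [-0.008 -0.007 -1.   ]
side scoop0_handle tip_of 0.9 [0.502 0.347 0.102] [197. 168.]
side scoop0_handle tip_of 0.83 [0.349 0.403 0.103] [150. 182.]
side scoop0_handle tip_of 0.62 [0.441 0.63  0.107] [132. 143.]
side scoop0_handle tip_of 0.23 [ 0.416 -0.363  0.101] [362. 299.]
side scoop0_lip tip_of 0.87 [0.494 0.247 0.03 ] [217. 198.]
side scoop0_lip tip_of 0.68 [0.338 0.609 0.031] [116. 175.]
```

>>> arm_command(
  plan=[
    {"claw": 0.4,"tx": 0.0015,"ty": 0.0035,"tz": 0.0125,"ax": 0,"ay": 0,"az": 0},
    {"claw": 0.4,"tx": 0,"ty": 0,"tz": 0.0125,"ax": 0,"ay": 0,"az": 0},
    {"claw": 0.4,"tx": 0,"ty": 0,"tz": 0.0125,"ax": 0,"ay": 0,"az": 0},
    {"claw": 0.4,"tx": 0,"ty": 0,"tz": 0.0125,"ax": 0,"ay": 0,"az": 0},
    {"claw": 0.4,"tx": 0,"ty": 0,"tz": 0.0125,"ax": 0,"ay": 0,"az": 0},
    {"claw": 0.4,"tx": 0,"ty": 0,"tz": 0,"ax": 0,"ay": 0,"az": 0},
    {"claw": 1,"tx": 0,"ty": 0,"tz": 0,"ax": 0,"ay": 0,"az": 0},
    {"claw": 1,"tx": 0,"ty": 0,"tz": 0,"ax": 0,"ay": 0,"az": 0},
    {"claw": 1,"tx": 0,"ty": 0,"tz": 0,"ax": 0,"ay": 0,"az": 0},
    {"claw": 1,"tx": 0,"ty": 0,"tz": 0,"ax": 0,"ay": 0,"az": 0},
  ],
)

```text
clock: 11.37
tcp_pos: [0.5058, 0.3469, 0.2626]
orientation: [2.339, 2.098, 0.002]
contact_force: [0.1, -0.3, -0.7]
grip_width: 0.0141
gripper_force: 97.6
```

>>> arm_command(
  plan=[
    {"claw": 1,"tx": 0,"ty": 0,"tz": 0,"ax": 0,"ay": 0,"az": 0},
    {"claw": 1,"tx": 0,"ty": 0,"tz": -0.005,"ax": 0,"ay": 0,"az": 0},
    {"claw": 1,"tx": 0,"ty": 0,"tz": -0.015,"ax": 0,"ay": 0,"az": 0},
    {"claw": 1,"tx": 0,"ty": 0,"tz": -0.025,"ax": 0,"ay": 0,"az": 0},
    {"claw": 1,"tx": 0,"ty": 0,"tz": -0.025,"ax": 0,"ay": 0,"az": 0},
    {"claw": 1,"tx": 0,"ty": 0,"tz": -0.025,"ax": 0,"ay": 0,"az": 0},
    {"claw": 1,"tx": 0,"ty": 0,"tz": -0.025,"ax": 0,"ay": 0,"az": 0},
    {"claw": 1,"tx": 0,"ty": 0,"tz": -0.025,"ax": 0,"ay": 0,"az": 0},
    {"claw": 1,"tx": 0,"ty": 0,"tz": -0.025,"ax": 0,"ay": 0,"az": 0},
    {"claw": 1,"tx": 0,"ty": 0,"tz": -0.015,"ax": 0,"ay": 0,"az": 0},
  ],
)

```text
clock: 12.2
tcp_pos: [0.5058, 0.3465, 0.45]
orientation: [-2.339, -2.097, -0.004]
contact_force: [0.3, 0.4, -2.0]
grip_width: 0.0141
gripper_force: 97.8
```

```bash
python3 - <<'E'
from h import *
o=r.get_obs();print(o['grip_width'],o['gripper_force'],o['contact_force'])
B=np.array([.549,.0095]); u=np.array([.994,.108]); v=np.array([-.108,.994])
rel([*(B+.16*v),.44])
b=save('side','s5.png');find(['scoop0_handle','scoop0_lip'],'side',n=4)
cv2.imwrite('pics/c5.png',cv2.resize(b[60:240,130:340,::-1],None,fx=3,fy=3))
E
```

```text
0.014059177923102255 97.82241225242615 [ 0.32914228  0.41412381 -2.04070158]
tcp [0.5058 0.3465 0.45  ] shift [-0.1741  0.0451  0.0097] y-angle -6.2 x-angle 83.8 z [ 0.002  0.002 -1.   ]
side scoop0_handle tip_of 0.98 [0.441 0.63  0.107] [132. 143.]
side scoop0_handle tip_of 0.77 [0.508 0.35  0.29 ] [191. 119.]
side scoop0_handle tip_of 0.67 [0.35  0.403 0.099] [151. 183.]
side scoop0_handle tip_of 0.46 [ 0.4   -0.392  0.016] [364. 329.]
side scoop0_lip tip_of 0.92 [0.496 0.248 0.215] [213. 153.]
side scoop0_lip tip_of 0.86 [0.309 0.312 0.03 ] [162. 218.]
side scoop0_lip tip_of 0.65 [0.338 0.608 0.032] [116. 175.]
```

View pics/c5.png

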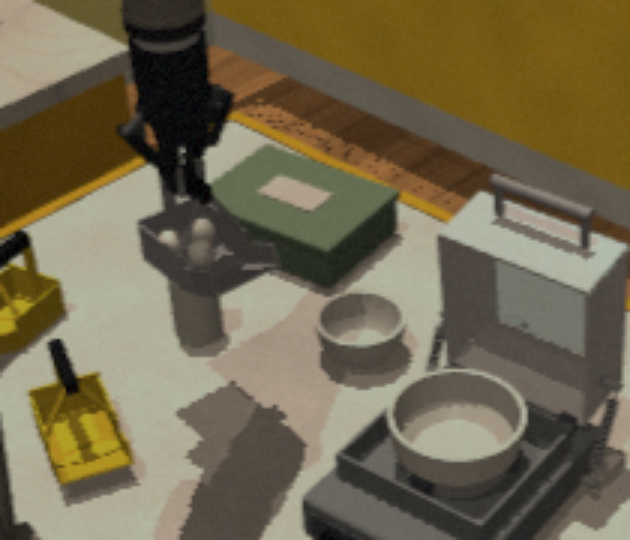

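The crop shows the scoop hanging level at crop (200,240) with three balls in it, and the empty bowl at (457,425). I'll carry it to the bowl, nose towards it.

>>> arm_command(
  plan=[
    {"claw": 1,"tx": 0,"ty": 0,"tz": 0,"ax": 0,"ay": 0,"az": -6.2},
    {"claw": 1,"tx": 0,"ty": 0,"tz": 0,"ax": 0,"ay": 0,"az": -6.2},
    {"claw": 1,"tx": -0.01,"ty": 0,"tz": 0,"ax": 0,"ay": 0,"az": 0},
    {"claw": 1,"tx": -0.02,"ty": 0.001,"tz": 0,"ax": 0,"ay": 0,"az": 0},
    {"claw": 1,"tx": -0.025,"ty": 0.001,"tz": 0,"ax": 0,"ay": 0,"az": 0},
    {"claw": 1,"tx": -0.025,"ty": 0.001,"tz": 0,"ax": 0,"ay": 0,"az": 0},
    {"claw": 1,"tx": -0.025,"ty": 0.001,"tz": 0,"ax": 0,"ay": 0,"az": 0},
    {"claw": 1,"tx": -0.025,"ty": 0.001,"tz": 0,"ax": 0,"ay": 0,"az": 0},
    {"claw": 1,"tx": -0.025,"ty": 0.001,"tz": 0,"ax": 0,"ay": 0,"az": 0},
    {"claw": 1,"tx": -0.015,"ty": 0.001,"tz": 0,"ax": 0,"ay": 0,"az": 0},
  ],
)

```text
clock: 13.18
tcp_pos: [0.5305, 0.1743, 0.4458]
orientation: [-2.107, -2.33, 0.004]
contact_force: [0.1, -0.2, -3.2]
grip_width: 0.0136
gripper_force: 97.8
```

>>> arm_command(
  plan=[
    {"claw": 1,"tx": -0.01,"ty": 0,"tz": 0,"ax": 0,"ay": 0,"az": 0},
    {"claw": 1,"tx": -0.005,"ty": 0,"tz": 0.005,"ax": 0,"ay": 0,"az": 0},
    {"claw": 1,"tx": 0,"ty": 0,"tz": 0.01,"ax": 0,"ay": 0,"az": 0},
    {"claw": 1,"tx": 0,"ty": 0,"tz": 0.01,"ax": 0,"ay": 0,"az": 0},
    {"claw": 1,"tx": 0,"ty": 0,"tz": 0.01,"ax": 0,"ay": 0,"az": 0},
    {"claw": 1,"tx": 0,"ty": 0,"tz": 0,"ax": 0,"ay": 0,"az": 0},
    {"claw": 1,"tx": 0,"ty": 0,"tz": 0,"ax": 0,"ay": 0,"az": 0},
    {"claw": 1,"tx": 0,"ty": 0,"tz": 0,"ax": 0,"ay": 0,"az": 0},
    {"claw": 1,"tx": 0,"ty": 0,"tz": 0,"ax": 0,"ay": 0,"az": 0},
    {"claw": 1,"tx": 0,"ty": 0,"tz": 0,"ax": 0,"ay": 0,"az": 0},
  ],
)

```text
clock: 14.02
tcp_pos: [0.5326, 0.1638, 0.4125]
orientation: [2.098, 2.338, 0.002]
contact_force: [0.1, 0.2, -2.8]
grip_width: 0.0138
gripper_force: 97.8
```

```bash
python3 - <<'E'
from h import *
rel([.5349,.1397,.4045])
b=save('side','s6.png');save('top','t6.png');find(['scoop0_lip','bowl_rim'],'side',n=3);find(['scoop0_lip'],'top',n=5)
l=np.array([-.101,0,.2345])
for a in(2,3,4,5): print(a,np.round(l-R.from_euler('y',a,degrees=True).apply(l),4))
E
```

```text
tcp [0.5326 0.1638 0.4125] shift [-0.0242 -0.0003  0.008 ] y-angle 6.2 x-angle 96.2 z [ 0.001  0.001 -1.   ]
side scoop0_lip tip_of 0.87 [0.547 0.064 0.179] [268. 179.]
side scoop0_lip tip_of 0.84 [0.308 0.31  0.03 ] [162. 218.]
side scoop0_lip tip_of 0.28 [ 0.584 -0.381  0.018] [396. 283.]
side bowl_rim tip_of 0.67 [0.547 0.01  0.143] [282. 195.]
top scoop0_lip tip_of 0.9 [0.315 0.315 0.028] [205. 237.]
top scoop0_lip tip_of 0.57 [0.341 0.607 0.03 ] [134. 232.]
top scoop0_lip tip_of 0.48 [0.544 0.067 0.181] [264. 178.]
2 [-0.0082  0.     -0.0034]
3 [-0.0124  0.     -0.005 ]
4 [-0.0166  0.     -0.0065]
5 [-0.0208  0.     -0.0079]
```

>>> arm_command(
  plan=[
    {"claw": 1,"tx": -0.012,"ty": 0,"tz": 0.004,"ax": 0,"ay": 0,"az": 0},
    {"claw": 1,"tx": -0.012,"ty": 0,"tz": 0.004,"ax": 0,"ay": 0,"az": 0},
    {"claw": 1,"tx": -0.0124,"ty": 0,"tz": -0.005,"ax": 0,"ay": 3,"az": 0},
    {"claw": 1,"tx": -0.0124,"ty": 0,"tz": -0.005,"ax": 0,"ay": 3,"az": 0},
    {"claw": 1,"tx": -0.0124,"ty": 0,"tz": -0.005,"ax": 0,"ay": 3,"az": 0},
    {"claw": 1,"tx": -0.0124,"ty": 0,"tz": -0.005,"ax": 0,"ay": 3,"az": 0},
    {"claw": 1,"tx": -0.0124,"ty": 0,"tz": -0.005,"ax": 0,"ay": 3,"az": 0},
    {"claw": 1,"tx": -0.0124,"ty": 0,"tz": -0.005,"ax": 0,"ay": 3,"az": 0},
    {"claw": 1,"tx": -0.0124,"ty": 0,"tz": -0.005,"ax": 0,"ay": 3,"az": 0},
    {"claw": 1,"tx": 0,"ty": 0,"tz": 0,"ax": 0,"ay": 0,"az": 0},
  ],
)

```text
clock: 15.1
tcp_pos: [0.5447, 0.044, 0.4248]
orientation: [-1.911, -2.113, -0.355]
contact_force: [-0.3, -1.2, -3.1]
grip_width: 0.0137
gripper_force: 97.9
```

```bash
cat >> h.py <<'E'
def lip(l):
    o=r.get_obs(); Rm=R.from_rotvec(o['orientation']); L=o['tcp_pos']+Rm.apply(l); d=L[:2]-np.array([.549,.0095])
    print('lip',np.round(L,4),'mill xy',np.round([d@[.994,.108],d@[-.108,.994]],4),'tilt',np.round(np.degrees(np.arccos(-Rm.as_matrix()[2,2])),1),'j',np.round(o['joints'],2),'grip',o['grip_width'],o['clock'])
E
python3 - <<'E'
from h import *
lip([-.101,0,.2345])
E
```

```text
lip [0.546  0.0337 0.1696] mill xy [-0.0004  0.0244] tilt 21.0 j [-0.64  0.3   0.68  1.88 -0.61  1.15  0.41] grip 0.013709119123756795 15.1
```

>>> arm_command(
  plan=[
    {"claw": 1,"tx": -0.009,"ty": 0,"tz": -0.002,"ax": 0,"ay": 2,"az": 0},
    {"claw": 1,"tx": -0.009,"ty": 0,"tz": -0.002,"ax": 0,"ay": 2,"az": 0},
    {"claw": 1,"tx": -0.009,"ty": 0,"tz": -0.002,"ax": 0,"ay": 2,"az": 0},
    {"claw": 1,"tx": -0.009,"ty": 0,"tz": -0.002,"ax": 0,"ay": 2,"az": 0},
    {"claw": 1,"tx": -0.009,"ty": 0,"tz": -0.002,"ax": 0,"ay": 2,"az": 0},
    {"claw": 1,"tx": -0.009,"ty": 0,"tz": -0.002,"ax": 0,"ay": 2,"az": 0},
    {"claw": 1,"tx": -0.009,"ty": 0,"tz": -0.002,"ax": 0,"ay": 2,"az": 0},
    {"claw": 1,"tx": -0.009,"ty": 0,"tz": -0.002,"ax": 0,"ay": 2,"az": 0},
    {"claw": 1,"tx": -0.009,"ty": 0,"tz": -0.002,"ax": 0,"ay": 2,"az": 0},
    {"claw": 1,"tx": -0.009,"ty": 0,"tz": -0.002,"ax": 0,"ay": 2,"az": 0},
  ],
)

```text
clock: 15.93
tcp_pos: [0.5542, -0.038, 0.3968]
orientation: [-1.695, -1.888, -0.632]
contact_force: [0.3, 0.5, -1.7]
grip_width: 0.014
gripper_force: 98.1
```

```bash
python3 - <<'E'
from h import *
lip([-.101,0,.2345]); b=save('side','s7.png');a=save('top','t7.png')
cv2.imwrite('pics/c7.png',np.hstack([cv2.resize(b[100:260,200:340,::-1],(420,480)),cv2.resize(a[120:220,230:310,::-1],(380,480))]))
find(['ball00'],'side',n=9)
E
```

```text
lip [0.5457 0.039  0.1535] mill xy [-0.0001  0.0296] tilt 40.9 j [-0.33  0.42  0.61  1.86 -0.91  1.39  0.77] grip 0.013963179953203992 15.9333
side ball00 tip_of 0.62 [0.584 0.002 0.106] [291. 200.]
side ball00 tip_of 0.6 [ 0.411 -0.353  0.014] [353. 318.]
side ball00 tip_of 0.53 [ 0.4   -0.391  0.02 ] [363. 328.]
side ball00 tip_of 0.5 [ 0.614 -0.37   0.02 ] [399. 274.]
side ball00 tip_of 0.48 [ 0.581 -0.379  0.018] [395. 284.]
side ball00 tip_of 0.46 [ 0.437 -0.378  0.019] [367. 316.]
side ball00 tip_of 0.42 [ 0.589 -0.335  0.018] [383. 274.]
side ball00 tip_of 0.39 [ 0.547 -0.021  0.099] [289. 211.]
```

View pics/c7.png

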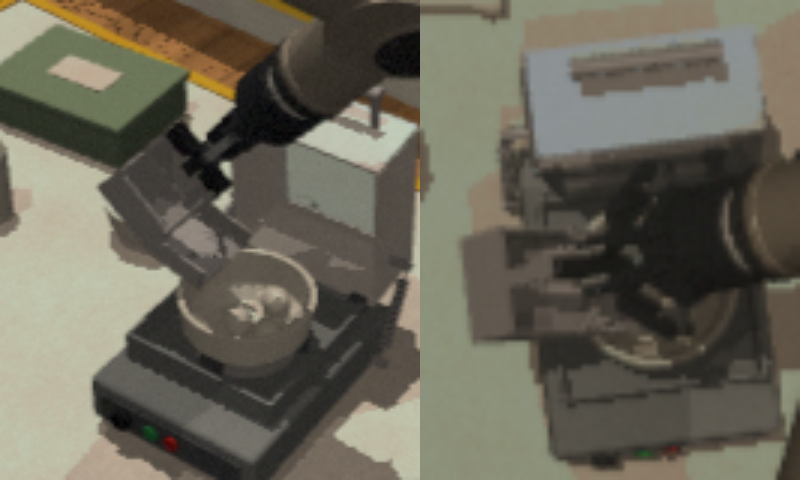

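The side crop shows balls in the bowl at crop (255,305), and the pan looks mostly empty. I'll tip further to be sure it empties.

>>> arm_command(
  plan=[
    {"claw": 1,"tx": -0.0082,"ty": 0,"tz": -0.0034,"ax": 0,"ay": 2,"az": 0},
    {"claw": 1,"tx": -0.0082,"ty": 0,"tz": -0.0034,"ax": 0,"ay": 2,"az": 0},
    {"claw": 1,"tx": -0.0082,"ty": 0,"tz": -0.0034,"ax": 0,"ay": 2,"az": 0},
    {"claw": 1,"tx": -0.0082,"ty": 0,"tz": -0.0034,"ax": 0,"ay": 2,"az": 0},
    {"claw": 1,"tx": -0.0082,"ty": 0,"tz": -0.0034,"ax": 0,"ay": 2,"az": 0},
    {"claw": 1,"tx": 0,"ty": 0,"tz": 0,"ax": 0,"ay": 0,"az": 0},
    {"claw": 1,"tx": 0,"ty": 0,"tz": 0,"ax": 0,"ay": 0,"az": 0},
    {"claw": 1,"tx": 0,"ty": 0,"tz": 0,"ax": 0,"ay": 0,"az": 0},
    {"claw": 1,"tx": 0,"ty": 0,"tz": 0,"ax": 0,"ay": 0,"az": 0},
    {"claw": 1,"tx": 0,"ty": 0,"tz": 0,"ax": 0,"ay": 0,"az": 0},
  ],
)

```text
clock: 16.92
tcp_pos: [0.5587, -0.0772, 0.3808]
orientation: [-1.583, -1.767, -0.755]
contact_force: [-0.9, 0.8, -2.5]
grip_width: 0.0141
gripper_force: 98.2
```

```bash
python3 - <<'E'
from h import *
lip([-.101,0,.2345]); b=save('side','s8.png');a=save('top','t8.png')
cv2.imwrite('pics/c8.png',cv2.resize(b[130:240,220:330,::-1],(600,600)))
find(['ball00'],'side',n=9); find(['ball00'],'top',n=9)
E
```

```text
lip [0.5459 0.0407 0.1547] mill xy [0.0003 0.0313] tilt 51.0 j [-0.2   0.5   0.57  1.83 -1.01  1.55  0.89] grip 0.014078440556661492 16.9167
side ball00 tip_of 0.66 [ 0.414 -0.353  0.016] [354. 317.]
side ball00 tip_of 0.66 [ 0.613 -0.37   0.018] [398. 275.]
side ball00 tip_of 0.63 [ 0.403 -0.39   0.02 ] [363. 327.]
side ball00 tip_of 0.6 [0.555 0.011 0.102] [283. 204.]
side ball00 tip_of 0.6 [ 0.544 -0.021  0.1  ] [289. 211.]
side ball00 tip_of 0.58 [ 0.583 -0.38   0.016] [396. 284.]
side ball00 tip_of 0.41 [ 0.587 -0.339  0.016] [384. 275.]
side ball00 tip_of 0.39 [ 0.435 -0.378  0.022] [367. 316.]
top ball00 tip_of 0.6 [ 0.414 -0.349  0.013] [362. 211.]
top ball00 tip_of 0.57 [ 0.407 -0.387  0.017] [371. 213.]
top ball00 tip_of 0.5 [0.515 0.001 0.1  ] [280. 187.]
top ball00 tip_of 0.42 [ 0.438 -0.38   0.018] [369. 205.]
```

Three distinct balls are in the bowl, at (0.555,0.011), (0.544,−0.021) and (0.515,0.001). I'll level the scoop and carry it back.

>>> arm_command(
  plan=[
    {"claw": 1,"tx": 0.0078,"ty": 0,"tz": -0.0063,"ax": 0,"ay": 0,"az": 0},
    {"claw": 1,"tx": 0.0117,"ty": 0,"tz": -0.0095,"ax": 0,"ay": 0,"az": 0},
    {"claw": 1,"tx": 0.0117,"ty": 0,"tz": -0.0095,"ax": 0,"ay": 0,"az": 0},
    {"claw": 1,"tx": 0.0204,"ty": 0,"tz": 0.0099,"ax": 0,"ay": -5.1,"az": 0},
    {"claw": 1,"tx": 0.0204,"ty": 0,"tz": 0.0099,"ax": 0,"ay": -5.1,"az": 0},
    {"claw": 1,"tx": 0.0204,"ty": 0,"tz": 0.0099,"ax": 0,"ay": -5.1,"az": 0},
    {"claw": 1,"tx": 0.0204,"ty": 0,"tz": 0.0099,"ax": 0,"ay": -5.1,"az": 0},
    {"claw": 1,"tx": 0.0204,"ty": 0,"tz": 0.0099,"ax": 0,"ay": -5.1,"az": 0},
    {"claw": 1,"tx": 0.0204,"ty": 0,"tz": 0.0099,"ax": 0,"ay": -5.1,"az": 0},
    {"claw": 1,"tx": 0.0204,"ty": 0,"tz": 0.0099,"ax": 0,"ay": -5.1,"az": 0},
  ],
)

```text
clock: 17.95
tcp_pos: [0.5418, 0.0756, 0.4488]
orientation: [-1.961, -2.184, -0.264]
contact_force: [-1.1, 0.8, -2.3]
grip_width: 0.0141
gripper_force: 98.1
```

>>> arm_command(
  plan=[
    {"claw": 1,"tx": 0.0204,"ty": 0,"tz": 0.0099,"ax": 0,"ay": -5.1,"az": 0},
    {"claw": 1,"tx": 0.0204,"ty": 0,"tz": 0.0099,"ax": 0,"ay": -5.1,"az": 0},
    {"claw": 1,"tx": 0.0204,"ty": 0,"tz": 0.0099,"ax": 0,"ay": -5.1,"az": 0},
    {"claw": 1,"tx": 0.02,"ty": 0,"tz": 0,"ax": 0,"ay": 0,"az": 0},
    {"claw": 1,"tx": 0.03,"ty": 0,"tz": 0,"ax": 0,"ay": 0,"az": 0},
    {"claw": 1,"tx": 0.03,"ty": 0,"tz": 0,"ax": 0,"ay": 0,"az": 0},
    {"claw": 1,"tx": 0.03,"ty": 0,"tz": 0,"ax": 0,"ay": 0,"az": 0},
    {"claw": 1,"tx": 0.03,"ty": 0,"tz": 0,"ax": 0,"ay": 0,"az": 0},
    {"claw": 1,"tx": 0,"ty": 0,"tz": 0,"ax": 0,"ay": 0,"az": 6.2},
    {"claw": 1,"tx": 0,"ty": 0,"tz": 0,"ax": 0,"ay": 0,"az": 6.2},
  ],
)

```text
clock: 18.78
tcp_pos: [0.519, 0.2818, 0.4292]
orientation: [-2.339, -2.095, -0.0]
contact_force: [-0.3, -0.4, -1.5]
grip_width: 0.0139
gripper_force: 97.9
```

```bash
python3 - <<'E'
from h import *
rel([.5058,.347,.2645]); lip([-.101,0,.2345]);print(R.from_rotvec(r.get_obs()['orientation']).as_matrix().round(3).tolist())
b=save('side','s9.png');a=save('top','t9.png')
find(['ball00'],'side',n=9); find(['scoop0_handle'],'top',n=9)
E
```

```text
tcp [0.519  0.2818 0.4292] shift [ 0.0632 -0.0201  0.1648] y-angle -6.3 x-angle 83.7 z [-0.001  0.001 -1.   ]
lip [0.5077 0.1817 0.1946] mill xy [-0.0224  0.1756] tilt 0.1 j [-1.13  0.37  0.69  1.77 -0.26  1.09 -0.46] grip 0.013932008907020179 18.7833
[[0.109, 0.994, -0.001], [0.994, -0.109, 0.001], [0.001, -0.001, -1.0]]
side ball00 tip_of 0.62 [ 0.616 -0.37   0.019] [399. 274.]
side ball00 tip_of 0.62 [ 0.59  -0.337  0.018] [384. 274.]
side ball00 tip_of 0.59 [0.553 0.013 0.101] [282. 204.]
side ball00 tip_of 0.57 [ 0.542 -0.021  0.098] [288. 212.]
side ball00 tip_of 0.57 [ 0.438 -0.376  0.019] [366. 315.]
side ball00 tip_of 0.46 [ 0.401 -0.391  0.019] [364. 328.]
side ball00 tip_of 0.46 [ 0.412 -0.351  0.015] [353. 317.]
side ball00 tip_of 0.4 [ 0.579 -0.38   0.017] [395. 284.]
top scoop0_handle tip_of 0.9 [0.348 0.403 0.099] [180. 230.]
top scoop0_handle tip_of 0.79 [0.519 0.28  0.267] [206. 183.]
top scoop0_handle tip_of 0.63 [0.442 0.631 0.102] [123. 207.]
top scoop0_handle tip_of 0.56 [ 0.415 -0.347  0.013] [361. 211.]
```

>>> arm_command(
  plan=[
    {"claw": 1,"tx": 0.021,"ty": -0.0067,"tz": 0,"ax": 0,"ay": 0,"az": 0},
    {"claw": 1,"tx": 0.021,"ty": -0.0067,"tz": 0,"ax": 0,"ay": 0,"az": 0},
    {"claw": 1,"tx": 0.021,"ty": -0.0067,"tz": 0,"ax": 0,"ay": 0,"az": 0},
    {"claw": 1,"tx": 0,"ty": 0,"tz": 0.024,"ax": 0,"ay": 0,"az": 0},
    {"claw": 1,"tx": 0,"ty": 0,"tz": 0.024,"ax": 0,"ay": 0,"az": 0},
    {"claw": 1,"tx": 0,"ty": 0,"tz": 0.024,"ax": 0,"ay": 0,"az": 0},
    {"claw": 1,"tx": 0,"ty": 0,"tz": 0.024,"ax": 0,"ay": 0,"az": 0},
    {"claw": 1,"tx": 0,"ty": 0,"tz": 0.024,"ax": 0,"ay": 0,"az": 0},
    {"claw": 1,"tx": 0,"ty": 0,"tz": 0.024,"ax": 0,"ay": 0,"az": 0},
    {"claw": 1,"tx": 0,"ty": 0,"tz": 0.01,"ax": 0,"ay": 0,"az": 0},
  ],
)

```text
clock: 19.82
tcp_pos: [0.5059, 0.343, 0.2721]
orientation: [-2.336, -2.099, 0.006]
contact_force: [-0.8, 0.0, -1.3]
grip_width: 0.0141
gripper_force: 98.0
```

```bash
python3 - <<'E'
from h import *
rel([.5058,.347,.2633])
E
```

```text
tcp [0.5059 0.343  0.2721] shift [ 0.004  -0.0005  0.0088] y-angle -6.1 x-angle 83.9 z [-0.004 -0.002 -1.   ]
```

>>> arm_command(
  plan=[
    {"claw": 1,"tx": 0,"ty": 0,"tz": 0.004,"ax": 0,"ay": 0,"az": 0},
    {"claw": 1,"tx": 0,"ty": 0,"tz": 0.003,"ax": 0,"ay": 0,"az": 0},
    {"claw": 1,"tx": 0,"ty": 0,"tz": 0.001,"ax": 0,"ay": 0,"az": 0},
    {"claw": 1,"tx": 0,"ty": 0,"tz": 0,"ax": 0,"ay": 0,"az": 0},
    {"claw": 0.4,"tx": 0,"ty": 0,"tz": 0,"ax": 0,"ay": 0,"az": 0},
    {"claw": 0.4,"tx": 0,"ty": 0,"tz": 0,"ax": 0,"ay": 0,"az": 0},
    {"claw": 0.4,"tx": 0,"ty": 0,"tz": 0,"ax": 0,"ay": 0,"az": 0},
    {"claw": 0.4,"tx": 0,"ty": 0,"tz": 0,"ax": 0,"ay": 0,"az": 0},
    {"claw": 0.4,"tx": 0,"ty": 0,"tz": -0.015,"ax": 0,"ay": 0,"az": 0},
    {"claw": 0.4,"tx": 0,"ty": 0,"tz": -0.02,"ax": 0,"ay": 0,"az": 0},
  ],
)

```text
clock: 20.65
tcp_pos: [0.506, 0.3436, 0.3009]
orientation: [2.338, 2.098, -0.005]
contact_force: [-0.2, 0.7, 0.4]
grip_width: 0.0512
gripper_force: 0.0
```

>>> arm_command(
  plan=[
    {"claw": 0.4,"tx": 0,"ty": 0,"tz": -0.03,"ax": 0,"ay": 0,"az": 0},
    {"claw": 0.4,"tx": 0,"ty": 0,"tz": -0.03,"ax": 0,"ay": 0,"az": 0},
    {"claw": 0.4,"tx": 0,"ty": 0,"tz": -0.03,"ax": 0,"ay": 0,"az": 0},
    {"claw": 0.4,"tx": 0,"ty": 0,"tz": -0.03,"ax": 0,"ay": 0,"az": 0},
    {"claw": 0.4,"tx": 0,"ty": 0,"tz": -0.03,"ax": 0,"ay": 0,"az": 0},
    {"claw": 0.4,"tx": 0,"ty": 0,"tz": 0,"ax": 0,"ay": 0,"az": 0},
    {"claw": 0.4,"tx": 0,"ty": 0,"tz": 0,"ax": 0,"ay": 0,"az": -5},
    {"claw": 0.4,"tx": 0,"ty": 0,"tz": 0,"ax": 0,"ay": 0,"az": -5},
    {"claw": 0.4,"tx": 0,"ty": 0,"tz": 0,"ax": 0,"ay": 0,"az": -5},
    {"claw": 0.4,"tx": 0,"ty": 0,"tz": 0,"ax": 0,"ay": 0,"az": 0},
  ],
)

```text
clock: 21.48
tcp_pos: [0.5067, 0.3437, 0.452]
orientation: [-2.041, -2.388, -0.001]
contact_force: [0.6, -0.3, 0.1]
grip_width: 0.051
gripper_force: 0.0
```

```bash
python3 - <<'E'
from h import *
for i in range(2):
  b=save('side',f's10{i}.png');a=save('top',f't10{i}.png')
  for n in ['scoop0_handle','scoop1_handle','scoop0_lip','scoop2_lip']:
    for c in('side','top'): find([n],c,n=9)
rel([.416,-.363,.43])
E
```

```text
side scoop0_handle tip_of 0.83 [0.35  0.402 0.1  ] [151. 183.]
side scoop0_handle tip_of 0.69 [0.497 0.244 0.03 ] [218. 198.]
side scoop0_handle tip_of 0.64 [0.439 0.63  0.105] [132. 144.]
top scoop0_handle tip_of 0.86 [0.504 0.343 0.097] [195. 191.]
top scoop0_handle tip_of 0.62 [0.44  0.632 0.101] [123. 208.]
side scoop1_handle tip_of 0.97 [ 0.415 -0.363  0.102] [361. 299.]
side scoop1_handle tip_of 0.43 [ 0.402 -0.268  0.028] [325. 299.]
top scoop1_handle tip_of 0.96 [ 0.416 -0.362  0.102] [372. 210.]
top scoop1_handle tip_of 0.22 [0.688 0.028 0.315] [276. 132.]
side scoop0_lip tip_of 0.83 [0.338 0.608 0.03 ] [116. 175.]
side scoop0_lip tip_of 0.81 [0.308 0.312 0.031] [161. 218.]
side scoop0_lip tip_of 0.75 [0.498 0.244 0.028] [219. 198.]
top scoop0_lip tip_of 0.79 [0.495 0.244 0.032] [221. 194.]
top scoop0_lip tip_of 0.63 [0.344 0.609 0.029] [134. 231.]
side scoop2_lip tip_of 0.68 [ 0.568 -0.256  0.025] [356. 262.]
top scoop2_lip tip_of 0.71 [ 0.571 -0.255  0.028] [339. 174.]
top scoop2_lip tip_of 0.42 [0.498 0.245 0.029] [221. 193.]
side scoop0_handle tip_of 0.66 [0.505 0.343 0.
[... 219 characters left out ...]
dle tip_of 0.89 [0.505 0.346 0.101] [194. 191.]
side scoop1_handle tip_of 0.62 [ 0.417 -0.361  0.102] [361. 298.]
top scoop1_handle tip_of 0.97 [ 0.415 -0.362  0.103] [372. 210.]
side scoop0_lip tip_of 0.93 [0.337 0.606 0.03 ] [116. 176.]
side scoop0_lip tip_of 0.64 [0.498 0.246 0.03 ] [218. 197.]
side scoop0_lip tip_of 0.6 [0.31  0.315 0.029] [161. 217.]
top scoop0_lip tip_of 0.65 [0.346 0.611 0.029] [134. 231.]
top scoop0_lip tip_of 0.61 [0.497 0.246 0.029] [221. 193.]
side scoop2_lip tip_of 0.58 [ 0.566 -0.257  0.026] [356. 262.]
top scoop2_lip tip_of 0.84 [ 0.571 -0.254  0.028] [339. 174.]
tcp [0.5067 0.3438 0.4518] shift [-0.6847 -0.1977  0.0218] y-angle 8.8 x-angle 98.8 z [-0.  0. -1.]
```

>>> arm_command(
  plan=[
    {"claw": 0.4,"tx": -0.0342,"ty": -0.0099,"tz": 0,"ax": 0,"ay": 0,"az": 0},
    {"claw": 0.4,"tx": -0.0342,"ty": -0.0099,"tz": 0,"ax": 0,"ay": 0,"az": 0},
    {"claw": 0.4,"tx": -0.0342,"ty": -0.0099,"tz": 0,"ax": 0,"ay": 0,"az": 0},
    {"claw": 0.4,"tx": -0.0342,"ty": -0.0099,"tz": 0,"ax": 0,"ay": 0,"az": 0},
    {"claw": 0.4,"tx": -0.0342,"ty": -0.0099,"tz": 0,"ax": 0,"ay": 0,"az": 0},
    {"claw": 0.4,"tx": -0.0342,"ty": -0.0099,"tz": 0,"ax": 0,"ay": 0,"az": 0},
    {"claw": 0.4,"tx": -0.0342,"ty": -0.0099,"tz": 0,"ax": 0,"ay": 0,"az": 0},
    {"claw": 0.4,"tx": -0.0342,"ty": -0.0099,"tz": 0,"ax": 0,"ay": 0,"az": 0},
    {"claw": 0.4,"tx": -0.0342,"ty": -0.0099,"tz": 0,"ax": 0,"ay": 0,"az": 0},
    {"claw": 0.4,"tx": -0.0342,"ty": -0.0099,"tz": 0,"ax": 0,"ay": 0,"az": 0},
  ],
)

```text
clock: 23.32
tcp_pos: [0.4606, -0.0111, 0.452]
orientation: [-2.045, -2.385, -0.002]
contact_force: [0.9, -0.1, 0.5]
grip_width: 0.0515
gripper_force: 0.0
```

>>> arm_command(
  plan=[
    {"claw": 0.4,"tx": -0.0342,"ty": -0.0099,"tz": 0,"ax": 0,"ay": 0,"az": 0},
    {"claw": 0.4,"tx": -0.0342,"ty": -0.0099,"tz": 0,"ax": 0,"ay": 0,"az": 0},
    {"claw": 0.4,"tx": -0.0342,"ty": -0.0099,"tz": 0,"ax": 0,"ay": 0,"az": 0},
    {"claw": 0.4,"tx": -0.0342,"ty": -0.0099,"tz": 0,"ax": 0,"ay": 0,"az": 0},
    {"claw": 0.4,"tx": -0.0342,"ty": -0.0099,"tz": 0,"ax": 0,"ay": 0,"az": 0},
    {"claw": 0.4,"tx": -0.0342,"ty": -0.0099,"tz": 0,"ax": 0,"ay": 0,"az": 0},
    {"claw": 0.4,"tx": -0.0342,"ty": -0.0099,"tz": 0,"ax": 0,"ay": 0,"az": 0},
    {"claw": 0.4,"tx": -0.0342,"ty": -0.0099,"tz": 0,"ax": 0,"ay": 0,"az": 0},
    {"claw": 0.4,"tx": -0.0342,"ty": -0.0099,"tz": 0,"ax": 0,"ay": 0,"az": 0},
    {"claw": 0.4,"tx": -0.0342,"ty": -0.0099,"tz": 0,"ax": 0,"ay": 0,"az": 0},
  ],
)

```text
clock: 24.15
tcp_pos: [0.4153, -0.364, 0.4517]
orientation: [2.044, 2.386, 0.0]
contact_force: [1.1, 0.3, 0.6]
grip_width: 0.0512
gripper_force: 0.0
```

```bash
python3 - <<'E'
from h import *
b=save('side','s11.png')
for n in ['scoop1_handle','scoop1_lip','scoop2_handle']: find([n],'side',n=9)
rel([.4157,-.362,.262])
E
```

```text
side scoop1_handle tip_of 0.7 [ 0.416 -0.362  0.103] [361. 298.]
side scoop1_lip tip_of 0.73 [ 0.402 -0.267  0.029] [325. 299.]
side scoop2_handle tip_of 0.89 [ 0.589 -0.353  0.106] [394. 256.]
side scoop2_handle tip_of 0.38 [0.672 0.259 0.008] [251. 177.]
side scoop2_handle tip_of 0.33 [ 0.615 -0.369  0.016] [398. 275.]
tcp [ 0.4148 -0.3635  0.4517] shift [0.0014 0.0012 0.1897] y-angle 8.6 x-angle 98.6 z [-0.001 -0.    -1.   ]
```

>>> arm_command(
  plan=[
    {"claw": 0.4,"tx": 0.0012,"ty": 0.0012,"tz": 0.025,"ax": 0,"ay": 0,"az": 0},
    {"claw": 0.4,"tx": 0,"ty": 0,"tz": 0.025,"ax": 0,"ay": 0,"az": 0},
    {"claw": 0.4,"tx": 0,"ty": 0,"tz": 0.025,"ax": 0,"ay": 0,"az": 0},
    {"claw": 0.4,"tx": 0,"ty": 0,"tz": 0.025,"ax": 0,"ay": 0,"az": 0},
    {"claw": 0.4,"tx": 0,"ty": 0,"tz": 0.025,"ax": 0,"ay": 0,"az": 0},
    {"claw": 0.4,"tx": 0,"ty": 0,"tz": 0.02,"ax": 0,"ay": 0,"az": 0},
    {"claw": 0.4,"tx": 0,"ty": 0,"tz": 0.015,"ax": 0,"ay": 0,"az": 0},
    {"claw": 0.4,"tx": 0,"ty": 0,"tz": 0.015,"ax": 0,"ay": 0,"az": 0},
    {"claw": 0.4,"tx": 0,"ty": 0,"tz": 0.014,"ax": 0,"ay": 0,"az": 0},
    {"claw": 0.4,"tx": 0,"ty": 0,"tz": 0,"ax": 0,"ay": 0,"az": 0},
  ],
)

```text
clock: 25.18
tcp_pos: [0.417, -0.3586, 0.2606]
orientation: [-2.039, -2.385, -0.001]
contact_force: [0.0, -0.2, -0.2]
grip_width: 0.0512
gripper_force: 0.0
```

>>> arm_command(
  plan=[
    {"claw": 1,"tx": 0,"ty": 0,"tz": 0,"ax": 0,"ay": 0,"az": 0},
    {"claw": 1,"tx": 0,"ty": 0,"tz": 0,"ax": 0,"ay": 0,"az": 0},
    {"claw": 1,"tx": 0,"ty": 0,"tz": 0,"ax": 0,"ay": 0,"az": 0},
    {"claw": 1,"tx": 0,"ty": 0,"tz": 0,"ax": 0,"ay": 0,"az": 0},
    {"claw": 1,"tx": 0,"ty": 0,"tz": 0,"ax": 0,"ay": 0,"az": 0},
    {"claw": 1,"tx": 0,"ty": 0,"tz": 0,"ax": 0,"ay": 0,"az": 0},
    {"claw": 1,"tx": 0,"ty": 0,"tz": 0,"ax": 0,"ay": 0,"az": 0},
    {"claw": 1,"tx": 0,"ty": 0,"tz": 0,"ax": 0,"ay": 0,"az": 0},
    {"claw": 1,"tx": 0,"ty": 0,"tz": 0,"ax": 0,"ay": 0,"az": 0},
    {"claw": 1,"tx": 0,"ty": 0,"tz": 0,"ax": 0,"ay": 0,"az": 0},
  ],
)

```text
clock: 26.02
tcp_pos: [0.4169, -0.3613, 0.2641]
orientation: [2.044, 2.384, 0.002]
contact_force: [0.0, 1.7, 6.8]
grip_width: 0.014
gripper_force: 98.5
```

>>> arm_command(
  plan=[
    {"claw": 1,"tx": 0,"ty": 0,"tz": -0.005,"ax": 0,"ay": 0,"az": 0},
    {"claw": 1,"tx": 0,"ty": 0,"tz": -0.015,"ax": 0,"ay": 0,"az": 0},
    {"claw": 1,"tx": 0,"ty": 0,"tz": -0.025,"ax": 0,"ay": 0,"az": 0},
    {"claw": 1,"tx": 0,"ty": 0,"tz": -0.025,"ax": 0,"ay": 0,"az": 0},
    {"claw": 1,"tx": 0,"ty": 0,"tz": -0.025,"ax": 0,"ay": 0,"az": 0},
    {"claw": 1,"tx": 0,"ty": 0,"tz": -0.025,"ax": 0,"ay": 0,"az": 0},
    {"claw": 1,"tx": 0,"ty": 0,"tz": -0.025,"ax": 0,"ay": 0,"az": 0},
    {"claw": 1,"tx": 0,"ty": 0,"tz": -0.025,"ax": 0,"ay": 0,"az": 0},
    {"claw": 1,"tx": 0,"ty": 0,"tz": -0.02,"ax": 0,"ay": 0,"az": 0},
    {"claw": 1,"tx": 0,"ty": 0,"tz": -0.005,"ax": 0,"ay": 0,"az": 0},
  ],
)

```text
clock: 26.85
tcp_pos: [0.4165, -0.3619, 0.4611]
orientation: [2.042, 2.381, 0.002]
contact_force: [0.6, -0.3, -2.5]
grip_width: 0.0136
gripper_force: 98.0
```

```bash
python3 - <<'E'
from h import *
b=save('side','s12.png')
for n in ['scoop1_handle','scoop1_lip','ball10']: find([n],'side',n=9)
v=np.array([-.108,.994]);rel([*(np.array([.549,.0095])-.16*v),.44])
E
```

```text
side scoop1_handle tip_of 0.89 [ 0.414 -0.365  0.301] [373. 245.]
side scoop1_lip tip_of 0.91 [ 0.402 -0.27   0.224] [332. 250.]
side scoop1_lip tip_of 0.44 [0.672 0.261 0.007] [251. 176.]
side ball10 tip_of 0.48 [ 0.614 -0.366  0.017] [397. 275.]
side ball10 tip_of 0.48 [0.687 0.024 0.312] [310. 127.]
side ball10 tip_of 0.45 [ 0.398 -0.392  0.215] [374. 281.]
side ball10 tip_of 0.44 [0.558 0.01  0.102] [284. 204.]
side ball10 tip_of 0.44 [ 0.411 -0.351  0.212] [362. 269.]
side ball10 tip_of 0.42 [ 0.44  -0.378  0.219] [379. 266.]
side ball10 tip_of 0.42 [ 0.417 -0.368  0.296] [375. 247.]
side ball10 tip_of 0.41 [ 0.584 -0.381  0.014] [396. 284.]
side ball10 tip_of 0.4 [ 0.545 -0.02   0.098] [289. 211.]
tcp [ 0.4163 -0.3604  0.4565] shift [0.1854 0.1805 0.0166] y-angle 8.8 x-angle 98.8 z [-0.001  0.001 -1.   ]
```

>>> arm_command(
  plan=[
    {"claw": 1,"tx": 0.01,"ty": 0.0095,"tz": 0,"ax": 0,"ay": 0,"az": 0},
    {"claw": 1,"tx": 0.021,"ty": 0.02,"tz": 0,"ax": 0,"ay": 0,"az": 0},
    {"claw": 1,"tx": 0.021,"ty": 0.02,"tz": 0,"ax": 0,"ay": 0,"az": 0},
    {"claw": 1,"tx": 0.021,"ty": 0.02,"tz": 0,"ax": 0,"ay": 0,"az": 0},
    {"claw": 1,"tx": 0.021,"ty": 0.02,"tz": 0,"ax": 0,"ay": 0,"az": 0},
    {"claw": 1,"tx": 0.021,"ty": 0.02,"tz": 0,"ax": 0,"ay": 0,"az": 0},
    {"claw": 1,"tx": 0.021,"ty": 0.02,"tz": 0,"ax": 0,"ay": 0,"az": 0},
    {"claw": 1,"tx": 0.021,"ty": 0.02,"tz": 0,"ax": 0,"ay": 0,"az": 0},
    {"claw": 1,"tx": 0.021,"ty": 0.02,"tz": 0,"ax": 0,"ay": 0,"az": 0},
    {"claw": 1,"tx": 0.0123,"ty": 0.011,"tz": 0,"ax": 0,"ay": 0,"az": 0},
  ],
)

```text
clock: 27.88
tcp_pos: [0.5675, -0.1415, 0.4557]
orientation: [-2.038, -2.387, 0.002]
contact_force: [1.1, -0.0, -3.4]
grip_width: 0.014
gripper_force: 98.0
```

>>> arm_command(
  plan=[
    {"claw": 1,"tx": 0,"ty": 0,"tz": 0.0,"ax": 0,"ay": 0,"az": 2.6},
    {"claw": 1,"tx": 0,"ty": 0,"tz": 0.008,"ax": 0,"ay": 0,"az": 0},
    {"claw": 1,"tx": 0,"ty": 0,"tz": 0.01,"ax": 0,"ay": 0,"az": 0},
    {"claw": 1,"tx": 0,"ty": 0,"tz": 0.01,"ax": 0,"ay": 0,"az": 0},
    {"claw": 1,"tx": 0,"ty": 0,"tz": 0.01,"ax": 0,"ay": 0,"az": 0},
    {"claw": 1,"tx": 0,"ty": 0,"tz": 0.004,"ax": 0,"ay": 0,"az": 0},
    {"claw": 1,"tx": 0,"ty": 0,"tz": 0,"ax": 0,"ay": 0,"az": 0},
    {"claw": 1,"tx": 0,"ty": 0,"tz": 0,"ax": 0,"ay": 0,"az": 0},
    {"claw": 1,"tx": 0,"ty": 0,"tz": 0,"ax": 0,"ay": 0,"az": 0},
    {"claw": 1,"tx": 0,"ty": 0,"tz": 0,"ax": 0,"ay": 0,"az": 0},
  ],
)

```text
clock: 28.72
tcp_pos: [0.5661, -0.1456, 0.4164]
orientation: [2.098, 2.338, 0.001]
contact_force: [-0.9, -0.3, -2.2]
grip_width: 0.014
gripper_force: 98.1
```

```bash
python3 - <<'E'
from h import *
lip([.101,0,.236]);rel([.5657,-.1446,.414])
b=save('side','s13.png');find(['scoop1_lip'],'side',n=2)
l=np.array([.101,0,.236])
for a in(-2,-3,5.1): print(a,np.round(l-R.from_euler('y',a,degrees=True).apply(l),4))
E
```

```text
lip [ 0.5554 -0.0452  0.1804] mill xy [ 0.0005 -0.0551] tilt 0.1 j [-0.55  0.44  0.93  1.81 -0.4   1.09  0.64] grip 0.014002689246472327 28.7167
tcp [ 0.5661 -0.1456  0.4164] shift [ 0.001  -0.0003  0.0024] y-angle 6.2 x-angle 96.2 z [ 0.001 -0.    -1.   ]
side scoop1_lip tip_of 0.74 [ 0.552 -0.051  0.183] [299. 193.]
-2 [ 0.0083  0.     -0.0034]
-3 [ 0.0125  0.     -0.005 ]
5.1 [-0.0206  0.      0.0099]
```

>>> arm_command(
  plan=[
    {"claw": 1,"tx": 0.012,"ty": 0,"tz": 0.005,"ax": 0,"ay": 0,"az": 0},
    {"claw": 1,"tx": 0.013,"ty": 0,"tz": 0.005,"ax": 0,"ay": 0,"az": 0},
    {"claw": 1,"tx": 0.0125,"ty": 0,"tz": -0.005,"ax": 0,"ay": -3,"az": 0},
    {"claw": 1,"tx": 0.0125,"ty": 0,"tz": -0.005,"ax": 0,"ay": -3,"az": 0},
    {"claw": 1,"tx": 0.0125,"ty": 0,"tz": -0.005,"ax": 0,"ay": -3,"az": 0},
    {"claw": 1,"tx": 0.0125,"ty": 0,"tz": -0.005,"ax": 0,"ay": -3,"az": 0},
    {"claw": 1,"tx": 0.0125,"ty": 0,"tz": -0.005,"ax": 0,"ay": -3,"az": 0},
    {"claw": 1,"tx": 0.0125,"ty": 0,"tz": -0.005,"ax": 0,"ay": -3,"az": 0},
    {"claw": 1,"tx": 0.0125,"ty": 0,"tz": -0.005,"ax": 0,"ay": -3,"az": 0},
    {"claw": 1,"tx": 0,"ty": 0,"tz": 0,"ax": 0,"ay": 0,"az": 0},
  ],
)

```text
clock: 29.65
tcp_pos: [0.5536, -0.0237, 0.4252]
orientation: [1.893, 2.127, -0.353]
contact_force: [0.9, 1.1, -3.8]
grip_width: 0.0138
gripper_force: 98.1
```

```bash
python3 - <<'E'
from h import *
lip([.101,0,.236])
E
```

```text
lip [ 0.5521 -0.0142  0.1686] mill xy [ 0.0005 -0.0239] tilt 21.0 j [-1.03  0.47  1.16  1.9  -0.08  0.98  0.23] grip 0.013789086756482844 29.65
```

>>> arm_command(
  plan=[
    {"claw": 1,"tx": 0.008,"ty": 0,"tz": -0.002,"ax": 0,"ay": -2,"az": 0},
    {"claw": 1,"tx": 0.008,"ty": 0,"tz": -0.002,"ax": 0,"ay": -2,"az": 0},
    {"claw": 1,"tx": 0.0085,"ty": 0,"tz": -0.002,"ax": 0,"ay": -2,"az": 0},
    {"claw": 1,"tx": 0.0085,"ty": 0,"tz": -0.002,"ax": 0,"ay": -2,"az": 0},
    {"claw": 1,"tx": 0.0085,"ty": 0,"tz": -0.002,"ax": 0,"ay": -2,"az": 0},
    {"claw": 1,"tx": 0.009,"ty": 0,"tz": -0.002,"ax": 0,"ay": -2,"az": 0},
    {"claw": 1,"tx": 0.009,"ty": 0,"tz": -0.002,"ax": 0,"ay": -2,"az": 0},
    {"claw": 1,"tx": 0.009,"ty": 0,"tz": -0.002,"ax": 0,"ay": -2,"az": 0},
    {"claw": 1,"tx": 0.009,"ty": 0,"tz": -0.002,"ax": 0,"ay": -2,"az": 0},
    {"claw": 1,"tx": 0.009,"ty": 0,"tz": -0.002,"ax": 0,"ay": -2,"az": 0},
  ],
)

```text
clock: 30.48
tcp_pos: [0.5442, 0.0549, 0.4]
orientation: [1.693, 1.888, -0.633]
contact_force: [0.4, -0.6, -1.1]
grip_width: 0.0138
gripper_force: 98.4
```

```bash
python3 - <<'E'
from h import *
lip([.101,0,.236])
b=save('side','s14.png');find(['ball10','scoop1_lip'],'side',n=9)
E
```

```text
lip [ 0.5527 -0.0233  0.1556] mill xy [ 0.0002 -0.033 ] tilt 41.0 j [-1.27  0.69  1.3   1.94  0.06  0.94  0.01] grip 0.013790513387454776 30.4833
side ball10 tip_of 0.6 [0.536 0.002 0.124] [281. 203.]
side ball10 tip_of 0.58 [ 0.587 -0.336  0.018] [383. 275.]
side ball10 tip_of 0.57 [ 0.586 -0.381  0.017] [397. 283.]
side ball10 tip_of 0.46 [0.578 0.015 0.134] [287. 192.]
side ball10 tip_of 0.44 [ 0.616 -0.371  0.023] [399. 274.]
side ball10 tip_of 0.37 [ 0.542 -0.021  0.099] [288. 212.]
side scoop1_lip tip_of 0.79 [ 0.548 -0.03   0.16 ] [292. 197.]
```

>>> arm_command(
  plan=[
    {"claw": 1,"tx": 0.0083,"ty": 0,"tz": -0.0034,"ax": 0,"ay": -2,"az": 0},
    {"claw": 1,"tx": 0.0083,"ty": 0,"tz": -0.0034,"ax": 0,"ay": -2,"az": 0},
    {"claw": 1,"tx": 0.0083,"ty": 0,"tz": -0.0034,"ax": 0,"ay": -2,"az": 0},
    {"claw": 1,"tx": 0.0083,"ty": 0,"tz": -0.0034,"ax": 0,"ay": -2,"az": 0},
    {"claw": 1,"tx": 0,"ty": 0,"tz": 0,"ax": 0,"ay": 0,"az": 0},
    {"claw": 1,"tx": 0,"ty": 0,"tz": 0,"ax": 0,"ay": 0,"az": 0},
    {"claw": 1,"tx": 0,"ty": 0,"tz": 0,"ax": 0,"ay": 0,"az": 0},
    {"claw": 1,"tx": 0,"ty": 0,"tz": 0,"ax": 0,"ay": 0,"az": 0},
    {"claw": 1,"tx": 0,"ty": 0,"tz": 0,"ax": 0,"ay": 0,"az": 0},
    {"claw": 1,"tx": 0,"ty": 0,"tz": 0,"ax": 0,"ay": 0,"az": 0},
  ],
)

```text
clock: 31.47
tcp_pos: [0.5407, 0.0866, 0.3876]
orientation: [1.608, 1.79, -0.731]
contact_force: [0.5, 0.6, -0.9]
grip_width: 0.0139
gripper_force: 98.4
```

```bash
python3 - <<'E'
from h import *
lip([.101,0,.236])
b=save('side','s15.png');a=save('top','t15.png');find(['ball10'],'side',n=12);find(['ball10'],'top',n=12)
cv2.imwrite('pics/c15.png',np.hstack([cv2.resize(b[110:250,220:360,::-1],(400,480)),cv2.resize(a[130:220,230:310,::-1],(400,480))]))
E
```

```text
lip [ 0.5527 -0.0244  0.1564] mill xy [ 0.     -0.0341] tilt 48.9 j [-1.33  0.8   1.32  1.94  0.1   0.96 -0.06] grip 0.013921082162743435 31.4667
side ball10 tip_of 0.61 [0.551 0.008 0.102] [283. 205.]
side ball10 tip_of 0.61 [ 0.589 -0.339  0.019] [384. 274.]
side ball10 tip_of 0.6 [0.521 0.022 0.101] [273. 208.]
side ball10 tip_of 0.56 [ 0.613 -0.369  0.021] [398. 274.]
side ball10 tip_of 0.49 [0.553 0.042 0.099] [275. 201.]
top ball10 tip_of 0.55 [0.523 0.021 0.101] [275. 185.]
top ball10 tip_of 0.5 [ 0.616 -0.365  0.018] [364. 164.]
top ball10 tip_of 0.42 [ 0.591 -0.338  0.017] [358. 170.]
top ball10 tip_of 0.35 [ 0.58  -0.374  0.015] [366. 172.]
```

View pics/c15.png

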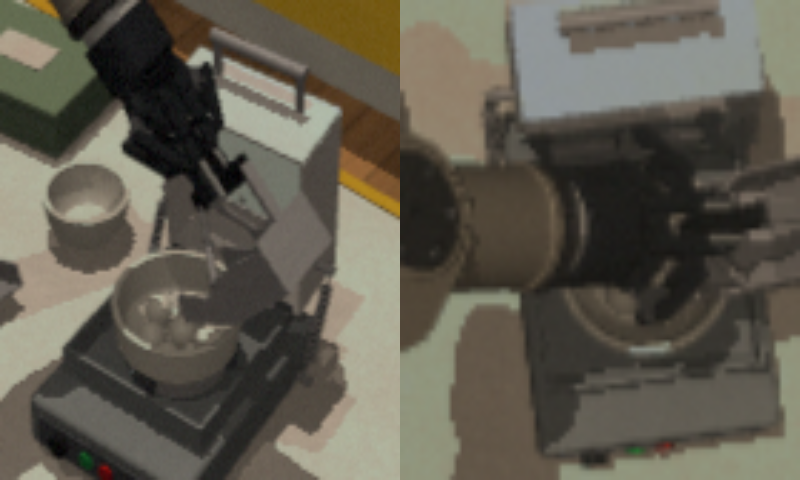

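The side crop shows balls in the bowl at crop (160,310), with the tipped scoop's nose over the rim. Its pan is hidden, so I'll level it and check it on the way back.

>>> arm_command(
  plan=[
    {"claw": 1,"tx": -0.0076,"ty": 0,"tz": -0.0066,"ax": 0,"ay": 0,"az": 0},
    {"claw": 1,"tx": -0.0113,"ty": 0,"tz": -0.0098,"ax": 0,"ay": 0,"az": 0},
    {"claw": 1,"tx": -0.0113,"ty": 0,"tz": -0.0098,"ax": 0,"ay": 0,"az": 0},
    {"claw": 1,"tx": -0.0198,"ty": 0,"tz": 0.0095,"ax": 0,"ay": 4.9,"az": 0},
    {"claw": 1,"tx": -0.0198,"ty": 0,"tz": 0.0095,"ax": 0,"ay": 4.9,"az": 0},
    {"claw": 1,"tx": -0.0198,"ty": 0,"tz": 0.0095,"ax": 0,"ay": 4.9,"az": 0},
    {"claw": 1,"tx": -0.0198,"ty": 0,"tz": 0.0095,"ax": 0,"ay": 4.9,"az": 0},
    {"claw": 1,"tx": -0.0198,"ty": 0,"tz": 0.0095,"ax": 0,"ay": 4.9,"az": 0},
    {"claw": 1,"tx": -0.0198,"ty": 0,"tz": 0.0095,"ax": 0,"ay": 4.9,"az": 0},
    {"claw": 1,"tx": -0.0198,"ty": 0,"tz": 0.0095,"ax": 0,"ay": 4.9,"az": 0},
  ],
)

```text
clock: 32.5
tcp_pos: [0.5567, -0.0637, 0.4527]
orientation: [1.965, 2.189, -0.245]
contact_force: [0.0, 0.1, -3.0]
grip_width: 0.0142
gripper_force: 98.3
```

>>> arm_command(
  plan=[
    {"claw": 1,"tx": -0.0198,"ty": 0,"tz": 0.0095,"ax": 0,"ay": 4.9,"az": 0},
    {"claw": 1,"tx": -0.0198,"ty": 0,"tz": 0.0095,"ax": 0,"ay": 4.9,"az": 0},
    {"claw": 1,"tx": -0.0198,"ty": 0,"tz": 0.0095,"ax": 0,"ay": 4.9,"az": 0},
    {"claw": 1,"tx": 0,"ty": 0,"tz": 0,"ax": 0,"ay": 0,"az": 0},
    {"claw": 1,"tx": -0.012,"ty": -0.012,"tz": 0,"ax": 0,"ay": 0,"az": 0},
    {"claw": 1,"tx": -0.02,"ty": -0.02,"tz": 0,"ax": 0,"ay": 0,"az": 0},
    {"claw": 1,"tx": -0.02,"ty": -0.02,"tz": 0,"ax": 0,"ay": 0,"az": 0},
    {"claw": 1,"tx": -0.02,"ty": -0.02,"tz": 0,"ax": 0,"ay": 0,"az": 0},
    {"claw": 1,"tx": -0.02,"ty": -0.02,"tz": 0,"ax": 0,"ay": 0,"az": 0},
    {"claw": 1,"tx": 0,"ty": 0,"tz": 0,"ax": 0,"ay": 0,"az": 0},
  ],
)

```text
clock: 33.33
tcp_pos: [0.4773, -0.2307, 0.4334]
orientation: [2.105, 2.331, -0.004]
contact_force: [-0.1, -0.6, -1.5]
grip_width: 0.0139
gripper_force: 98.3
```

```bash
python3 - <<'E'
from h import *
lip([.101,0,.236]);rel([.4165,-.3615,.2655])
b=save('side','s16.png');a=save('top','t16.png');find(['ball10','scoop1_handle','scoop2_handle','scoop2_lip'],'side',n=12);find(['ball10'],'top',n=12)
cv2.imwrite('pics/c16.png',np.hstack([cv2.resize(b[160:330,240:440,::-1],(500,425)),cv2.resize(a[145:210,240:305,::-1],(300,425))]))
E
```

```text
lip [ 0.4668 -0.1308  0.1971] mill xy [-0.0968 -0.1306] tilt 0.1 j [-0.48  0.32  1.02  1.91 -0.3   1.08  0.76] grip 0.013946747120084823 33.3333
tcp [ 0.4773 -0.2307  0.4334] shift [-0.1235 -0.0736  0.1682] y-angle 5.8 x-angle 95.8 z [-0.001 -0.003 -1.   ]
side ball10 tip_of 0.6 [ 0.584 -0.338  0.018] [383. 275.]
side ball10 tip_of 0.55 [ 0.583 -0.38   0.015] [396. 284.]
side ball10 tip_of 0.53 [0.548 0.005 0.102] [283. 206.]
side ball10 tip_of 0.42 [0.523 0.021 0.098] [274. 209.]
side ball10 tip_of 0.4 [0.578 0.018 0.099] [286. 200.]
side ball10 tip_of 0.37 [0.552 0.039 0.101] [276. 201.]
side scoop1_handle tip_of 0.86 [ 0.477 -0.232  0.27 ] [339. 213.]
side scoop2_handle tip_of 0.63 [0.645 0.016 0.084] [299. 193.]
side scoop2_handle tip_of 0.58 [ 0.592 -0.353  0.105] [395. 256.]
side scoop2_lip tip_of 0.93 [ 0.566 -0.256  0.027] [355. 262.]
top ball10 tip_of 0.6 [0.551 0.004 0.102] [279. 178.]
top ball10 tip_of 0.46 [ 0.591 -0.337  0.015] [358. 170.]
top ball10 tip_of 0.46 [0.671 0.262 0.003] [217. 154.]
top ball10 tip_of 0.45 [ 0.512 -0.001  0.1  ] [281. 188.]
top ball10 tip_of 0.44 [0.557 0.045 0.103] [269. 177.]
top ball10 tip_of 0.44 [ 0.537 -0.026  0.097] [287. 181.]
top ball10 tip_of 0.4 [0.581 0.021 0.095] [275. 171.]
top ball10 tip_of 0.36 [0.525 0.023 0.097] [275. 185.]
```

View pics/c16.png

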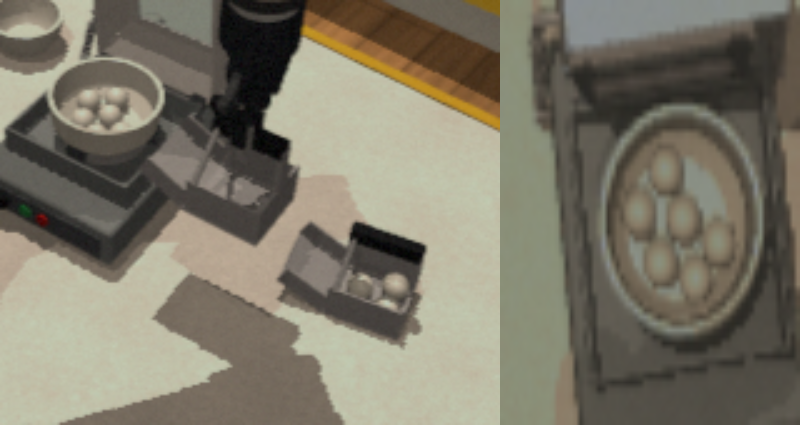

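The top crop shows six balls lying in the bowl around crop (680,220). The carried scoop's pan is empty at (230,190), and the last scoop holds three balls at (375,285). I'll put this one back.

>>> arm_command(
  plan=[
    {"claw": 1,"tx": -0.0206,"ty": -0.0123,"tz": 0,"ax": 0,"ay": 0,"az": 0},
    {"claw": 1,"tx": -0.0206,"ty": -0.0123,"tz": 0,"ax": 0,"ay": 0,"az": 0},
    {"claw": 1,"tx": -0.0206,"ty": -0.0123,"tz": 0,"ax": 0,"ay": 0,"az": 0},
    {"claw": 1,"tx": -0.0206,"ty": -0.0123,"tz": 0,"ax": 0,"ay": 0,"az": 0},
    {"claw": 1,"tx": -0.0206,"ty": -0.0123,"tz": 0,"ax": 0,"ay": 0,"az": 0},
    {"claw": 1,"tx": -0.0206,"ty": -0.0123,"tz": 0,"ax": 0,"ay": 0,"az": 0},
    {"claw": 1,"tx": 0,"ty": 0,"tz": 0.025,"ax": 0,"ay": 0,"az": 0},
    {"claw": 1,"tx": 0,"ty": 0,"tz": 0.025,"ax": 0,"ay": 0,"az": 0},
    {"claw": 1,"tx": 0,"ty": 0,"tz": 0.025,"ax": 0,"ay": 0,"az": 0},
    {"claw": 1,"tx": 0,"ty": 0,"tz": 0.025,"ax": 0,"ay": 0,"az": 0},
  ],
)

```text
clock: 34.52
tcp_pos: [0.4227, -0.3563, 0.3309]
orientation: [2.096, 2.34, -0.001]
contact_force: [0.0, 0.1, -1.3]
grip_width: 0.0139
gripper_force: 98.3
```

>>> arm_command(
  plan=[
    {"claw": 1,"tx": 0,"ty": 0,"tz": 0.02,"ax": 0,"ay": 0,"az": 0},
    {"claw": 1,"tx": 0,"ty": 0,"tz": 0.015,"ax": 0,"ay": 0,"az": 0},
    {"claw": 1,"tx": 0,"ty": 0,"tz": 0.012,"ax": 0,"ay": 0,"az": 0},
    {"claw": 1,"tx": 0,"ty": 0,"tz": 0.008,"ax": 0,"ay": 0,"az": 0},
    {"claw": 1,"tx": 0,"ty": 0,"tz": 0,"ax": 0,"ay": 0,"az": 0},
    {"claw": 1,"tx": 0,"ty": 0,"tz": 0,"ax": 0,"ay": 0,"az": 0},
    {"claw": 1,"tx": 0,"ty": 0,"tz": 0,"ax": 0,"ay": 0,"az": 0},
    {"claw": 1,"tx": 0,"ty": 0,"tz": 0,"ax": 0,"ay": 0,"az": 0},
    {"claw": 1,"tx": 0,"ty": 0,"tz": 0,"ax": 0,"ay": 0,"az": 0},
    {"claw": 1,"tx": 0,"ty": 0,"tz": 0,"ax": 0,"ay": 0,"az": 0},
  ],
)

```text
clock: 35.35
tcp_pos: [0.4222, -0.3568, 0.2776]
orientation: [2.097, 2.338, 0.001]
contact_force: [-0.5, -0.2, -2.4]
grip_width: 0.0138
gripper_force: 98.3
```

>>> arm_command(
  plan=[
    {"claw": 1,"tx": 0,"ty": 0,"tz": 0.006,"ax": 0,"ay": 0,"az": 0},
    {"claw": 1,"tx": 0,"ty": 0,"tz": 0.004,"ax": 0,"ay": 0,"az": 0},
    {"claw": 1,"tx": 0,"ty": 0,"tz": 0.002,"ax": 0,"ay": 0,"az": 0},
    {"claw": 1,"tx": 0,"ty": 0,"tz": 0,"ax": 0,"ay": 0,"az": 0},
    {"claw": 1,"tx": 0,"ty": 0,"tz": 0,"ax": 0,"ay": 0,"az": 0},
    {"claw": 0.4,"tx": 0,"ty": 0,"tz": 0,"ax": 0,"ay": 0,"az": 0},
    {"claw": 0.4,"tx": 0,"ty": 0,"tz": 0,"ax": 0,"ay": 0,"az": 0},
    {"claw": 0.4,"tx": 0,"ty": 0,"tz": 0,"ax": 0,"ay": 0,"az": 0},
    {"claw": 0.4,"tx": 0,"ty": 0,"tz": 0,"ax": 0,"ay": 0,"az": 0},
    {"claw": 0.4,"tx": 0,"ty": 0,"tz": -0.01,"ax": 0,"ay": 0,"az": 0},
  ],
)

```text
clock: 36.18
tcp_pos: [0.4217, -0.3562, 0.2742]
orientation: [-2.096, -2.336, 0.001]
contact_force: [-0.0, -0.0, -0.7]
grip_width: 0.0511
gripper_force: 0.0
```

>>> arm_command(
  plan=[
    {"claw": 0.4,"tx": 0,"ty": 0,"tz": -0.02,"ax": 0,"ay": 0,"az": 0},
    {"claw": 0.4,"tx": 0,"ty": 0,"tz": -0.03,"ax": 0,"ay": 0,"az": 0},
    {"claw": 0.4,"tx": 0,"ty": 0,"tz": -0.03,"ax": 0,"ay": 0,"az": 0},
    {"claw": 0.4,"tx": 0,"ty": 0,"tz": -0.03,"ax": 0,"ay": 0,"az": 0},
    {"claw": 0.4,"tx": 0,"ty": 0.03,"tz": 0,"ax": 0,"ay": 0,"az": 0},
    {"claw": 0.4,"tx": 0,"ty": 0.03,"tz": 0,"ax": 0,"ay": 0,"az": 0},
    {"claw": 0.4,"tx": 0,"ty": 0.03,"tz": 0,"ax": 0,"ay": 0,"az": 0},
    {"claw": 0.4,"tx": 0,"ty": 0,"tz": 0,"ax": 0,"ay": 0,"az": -3.5},
    {"claw": 0.4,"tx": 0,"ty": 0,"tz": 0,"ax": 0,"ay": 0,"az": -3.5},
    {"claw": 0.4,"tx": 0,"ty": 0,"tz": 0,"ax": 0,"ay": 0,"az": 0},
  ],
)

```text
clock: 37.02
tcp_pos: [0.5118, -0.347, 0.3858]
orientation: [1.948, 2.464, -0.001]
contact_force: [-0.9, 0.2, 0.2]
grip_width: 0.0517
gripper_force: 0.0
```

```bash
python3 - <<'E'
from h import *
for i in range(2):
  b=save('side',f's17{i}.png');a=save('top',f't17{i}.png')
  for n in ['scoop0_handle','scoop1_handle','scoop2_handle','scoop1_lip','scoop2_lip']:
    for c in('side','top'): find([n],c,n=9)
rel([.591,-.3535,.263])
E
```

```text
side scoop0_handle tip_of 0.91 [0.438 0.63  0.106] [131. 144.]
side scoop0_handle tip_of 0.9 [0.504 0.34  0.103] [199. 168.]
top scoop0_handle tip_of 0.89 [0.349 0.404 0.102] [180. 230.]
top scoop0_handle tip_of 0.69 [0.506 0.345 0.099] [195. 190.]
top scoop0_handle tip_of 0.57 [0.441 0.629 0.102] [123. 208.]
side scoop1_handle tip_of 0.58 [ 0.592 -0.351  0.104] [394. 256.]
side scoop1_handle tip_of 0.57 [ 0.419 -0.358  0.101] [360. 297.]
top scoop1_handle tip_of 0.62 [ 0.423 -0.361  0.1  ] [371. 209.]
top scoop1_handle tip_of 0.26 [0.499 0.246 0.031] [221. 193.]
side scoop2_handle tip_of 0.76 [ 0.591 -0.354  0.103] [395. 257.]
top scoop2_handle tip_of 0.98 [ 0.595 -0.355  0.105] [368. 166.]
top scoop2_handle tip_of 0.24 [ 0.41  -0.266  0.023] [343. 212.]
side scoop1_lip tip_of 0.82 [ 0.409 -0.259  0.028] [324. 296.]
side scoop1_lip tip_of 0.31 [0.523 0.023 0.098] [273. 209.]
top scoop1_lip tip_of 0.8 [ 0.414 -0.263  0.025] [342. 211.]
side scoop2_lip tip_of 0.88 [ 0.566 -0.256  0.024] [355. 263.]
side scoop2_lip tip_of 0.47 [0.673 0.263 0.004] [250. 177.]
top scoop2_lip tip_of 0.6 [
[... 573 characters left out ...]
 [ 0.59  -0.353  0.104] [394. 257.]
side scoop2_handle tip_of 0.31 [0.578 0.016 0.097] [286. 201.]
top scoop2_handle tip_of 0.81 [ 0.594 -0.353  0.104] [368. 166.]
side scoop1_lip tip_of 0.67 [ 0.411 -0.261  0.025] [325. 297.]
side scoop1_lip tip_of 0.54 [ 0.588 -0.336  0.018] [383. 274.]
side scoop1_lip tip_of 0.29 [0.501 0.247 0.029] [219. 197.]
top scoop1_lip tip_of 0.49 [ 0.411 -0.261  0.025] [342. 212.]
top scoop1_lip tip_of 0.22 [0.643 0.019 0.087] [275. 156.]
side scoop2_lip tip_of 0.76 [ 0.567 -0.259  0.025] [356. 263.]
top scoop2_lip tip_of 0.59 [ 0.569 -0.254  0.026] [339. 175.]
tcp [ 0.5115 -0.347   0.3851] shift [-0.0245  0.0759  0.1221] y-angle 13.2 x-angle 103.2 z [-0.  0. -1.]
```

>>> arm_command(
  plan=[
    {"claw": 0.4,"tx": -0.0083,"ty": 0.0257,"tz": 0,"ax": 0,"ay": 0,"az": 0},
    {"claw": 0.4,"tx": -0.0083,"ty": 0.0257,"tz": 0,"ax": 0,"ay": 0,"az": 0},
    {"claw": 0.4,"tx": -0.0083,"ty": 0.0257,"tz": 0,"ax": 0,"ay": 0,"az": -0.9},
    {"claw": 0.4,"tx": 0,"ty": 0,"tz": 0.01,"ax": 0,"ay": 0,"az": 0},
    {"claw": 0.4,"tx": 0,"ty": 0,"tz": 0.02,"ax": 0,"ay": 0,"az": 0},
    {"claw": 0.4,"tx": 0,"ty": 0,"tz": 0.02,"ax": 0,"ay": 0,"az": 0},
    {"claw": 0.4,"tx": 0,"ty": 0,"tz": 0.01,"ax": 0,"ay": 0,"az": 0},
    {"claw": 0.4,"tx": 0,"ty": 0,"tz": 0,"ax": 0,"ay": 0,"az": 0},
    {"claw": 0.4,"tx": 0,"ty": 0,"tz": 0,"ax": 0,"ay": 0,"az": 0},
    {"claw": 0.4,"tx": 0,"ty": 0,"tz": 0,"ax": 0,"ay": 0,"az": 0},
  ],
)

```text
clock: 39.05
tcp_pos: [0.5924, -0.3541, 0.3263]
orientation: [1.931, 2.476, 0.0]
contact_force: [1.0, -0.2, 0.6]
grip_width: 0.0511
gripper_force: 0.0
```

```bash
python3 - <<'E'
from h import *
rel([.592,-.3535,.263])
E
```

```text
tcp [ 0.5924 -0.3541  0.3263] shift [ 0.0008 -0.0003  0.0633] y-angle 14.1 x-angle 104.1 z [ 0.001 -0.001 -1.   ]
```

>>> arm_command(
  plan=[
    {"claw": 0.4,"tx": 0,"ty": 0,"tz": 0.016,"ax": 0,"ay": 0,"az": 0},
    {"claw": 0.4,"tx": 0,"ty": 0,"tz": 0.016,"ax": 0,"ay": 0,"az": 0},
    {"claw": 0.4,"tx": 0,"ty": 0,"tz": 0.016,"ax": 0,"ay": 0,"az": 0},
    {"claw": 0.4,"tx": 0,"ty": 0,"tz": 0.014,"ax": 0,"ay": 0,"az": 0},
    {"claw": 0.4,"tx": 0,"ty": 0,"tz": 0,"ax": 0,"ay": 0,"az": 0},
    {"claw": 1,"tx": 0,"ty": 0,"tz": 0,"ax": 0,"ay": 0,"az": 0},
    {"claw": 1,"tx": 0,"ty": 0,"tz": 0,"ax": 0,"ay": 0,"az": 0},
    {"claw": 1,"tx": 0,"ty": 0,"tz": 0,"ax": 0,"ay": 0,"az": 0},
    {"claw": 1,"tx": 0,"ty": 0,"tz": 0,"ax": 0,"ay": 0,"az": 0},
    {"claw": 1,"tx": 0,"ty": 0,"tz": 0,"ax": 0,"ay": 0,"az": 0},
  ],
)

```text
clock: 39.88
tcp_pos: [0.5927, -0.354, 0.2643]
orientation: [1.931, 2.476, 0.001]
contact_force: [1.2, -0.4, 3.5]
grip_width: 0.0143
gripper_force: 98.1
```

>>> arm_command(
  plan=[
    {"claw": 1,"tx": 0,"ty": 0,"tz": -0.005,"ax": 0,"ay": 0,"az": 0},
    {"claw": 1,"tx": 0,"ty": 0,"tz": -0.015,"ax": 0,"ay": 0,"az": 0},
    {"claw": 1,"tx": 0,"ty": 0,"tz": -0.025,"ax": 0,"ay": 0,"az": 0},
    {"claw": 1,"tx": 0,"ty": 0,"tz": -0.025,"ax": 0,"ay": 0,"az": 0},
    {"claw": 1,"tx": 0,"ty": 0,"tz": -0.025,"ax": 0,"ay": 0,"az": 0},
    {"claw": 1,"tx": 0,"ty": 0,"tz": -0.025,"ax": 0,"ay": 0,"az": 0},
    {"claw": 1,"tx": 0,"ty": 0,"tz": -0.025,"ax": 0,"ay": 0,"az": 0},
    {"claw": 1,"tx": 0,"ty": 0,"tz": -0.025,"ax": 0,"ay": 0,"az": 0},
    {"claw": 1,"tx": 0,"ty": 0,"tz": -0.02,"ax": 0,"ay": 0,"az": 0},
    {"claw": 1,"tx": 0,"ty": 0,"tz": -0.005,"ax": 0,"ay": 0,"az": 0},
  ],
)

```text
clock: 40.72
tcp_pos: [0.5919, -0.3546, 0.4629]
orientation: [1.93, 2.472, 0.001]
contact_force: [0.4, -1.5, -2.0]
grip_width: 0.0139
gripper_force: 97.9
```

```bash
python3 - <<'E'
from h import *
b=save('side','s18.png')
for n in ['scoop2_handle','scoop2_lip','ball10']: find([n],'side',n=12)
rel([.5657,-.1446,.416]);lip([.101,0,.235])
E
```

```text
side scoop2_handle tip_of 0.61 [ 0.59  -0.355  0.304] [409. 202.]
side scoop2_lip tip_of 0.74 [ 0.565 -0.256  0.224] [364. 213.]
side scoop2_lip tip_of 0.18 [0.544 0.012 0.09 ] [280. 209.]
side ball10 tip_of 0.64 [0.553 0.043 0.102] [275. 200.]
side ball10 tip_of 0.61 [0.524 0.021 0.1  ] [274. 208.]
side ball10 tip_of 0.51 [0.551 0.007 0.104] [283. 205.]
side ball10 tip_of 0.49 [ 0.586 -0.339  0.213] [396. 226.]
side ball10 tip_of 0.43 [0.58  0.017 0.098] [286. 200.]
side ball10 tip_of 0.42 [ 0.577 -0.379  0.213] [408. 236.]
side ball10 tip_of 0.4 [ 0.616 -0.362  0.217] [410. 223.]
tcp [ 0.592  -0.3532  0.4567] shift [0.2087 0.0254 0.0411] y-angle 14.1 x-angle 104.1 z [-0.002  0.001 -1.   ]
lip [ 0.567  -0.2549  0.2219] mill xy [-0.0107 -0.2648] tilt 0.1 j [-0.1   0.59  0.86  1.5  -0.46  1.27  1.06] grip 0.014037341841559367 40.9167
```

>>> arm_command(
  plan=[
    {"claw": 1,"tx": 0.012,"ty": 0.0015,"tz": 0,"ax": 0,"ay": 0,"az": 0},
    {"claw": 1,"tx": 0.022,"ty": 0.0027,"tz": 0,"ax": 0,"ay": 0,"az": 0},
    {"claw": 1,"tx": 0.022,"ty": 0.0027,"tz": 0,"ax": 0,"ay": 0,"az": 0},
    {"claw": 1,"tx": 0.022,"ty": 0.0027,"tz": 0,"ax": 0,"ay": 0,"az": 0},
    {"claw": 1,"tx": 0.022,"ty": 0.0027,"tz": 0,"ax": 0,"ay": 0,"az": 0},
    {"claw": 1,"tx": 0.022,"ty": 0.0027,"tz": 0,"ax": 0,"ay": 0,"az": 0},
    {"claw": 1,"tx": 0.022,"ty": 0.0027,"tz": 0,"ax": 0,"ay": 0,"az": 0},
    {"claw": 1,"tx": 0.022,"ty": 0.0027,"tz": 0,"ax": 0,"ay": 0,"az": 0},
    {"claw": 1,"tx": 0.022,"ty": 0.0027,"tz": 0,"ax": 0,"ay": 0,"az": 0},
    {"claw": 1,"tx": 0.02,"ty": 0.0023,"tz": 0,"ax": 0,"ay": 0,"az": 0},
  ],
)

```text
clock: 41.75
tcp_pos: [0.5656, -0.1439, 0.4562]
orientation: [-1.93, -2.475, 0.002]
contact_force: [-0.2, 0.3, -3.4]
grip_width: 0.0141
gripper_force: 97.9
```

>>> arm_command(
  plan=[
    {"claw": 1,"tx": 0,"ty": 0,"tz": 0.0,"ax": 0,"ay": 0,"az": 4},
    {"claw": 1,"tx": 0,"ty": 0,"tz": 0.006,"ax": 0,"ay": 0,"az": 3.9},
    {"claw": 1,"tx": 0,"ty": 0,"tz": 0.01,"ax": 0,"ay": 0,"az": 0},
    {"claw": 1,"tx": 0,"ty": 0,"tz": 0.01,"ax": 0,"ay": 0,"az": 0},
    {"claw": 1,"tx": 0,"ty": 0,"tz": 0.01,"ax": 0,"ay": 0,"az": 0},
    {"claw": 1,"tx": 0,"ty": 0,"tz": 0.004,"ax": 0,"ay": 0,"az": 0},
    {"claw": 1,"tx": 0,"ty": 0,"tz": 0,"ax": 0,"ay": 0,"az": 0},
    {"claw": 1,"tx": 0,"ty": 0,"tz": 0,"ax": 0,"ay": 0,"az": 0},
    {"claw": 1,"tx": 0,"ty": 0,"tz": 0,"ax": 0,"ay": 0,"az": 0},
    {"claw": 1,"tx": 0,"ty": 0,"tz": 0,"ax": 0,"ay": 0,"az": 0},
  ],
)

```text
clock: 42.58
tcp_pos: [0.5664, -0.1461, 0.4186]
orientation: [2.098, 2.337, 0.001]
contact_force: [0.5, 0.0, -3.1]
grip_width: 0.0139
gripper_force: 97.9
```

```bash
python3 - <<'E'
from h import *
lip([.101,0,.236]);rel([.5657,-.1446,.416])
b=save('side','s19.png');find(['scoop2_lip'],'side',n=2)
E
```

```text
lip [ 0.5558 -0.0457  0.1826] mill xy [ 0.0008 -0.0556] tilt 0.1 j [-0.55  0.44  0.94  1.81 -0.4   1.1   0.64] grip 0.013852196050342125 42.5833
tcp [ 0.5664 -0.1461  0.4186] shift [ 0.0015 -0.0006  0.0026] y-angle 6.2 x-angle 96.2 z [ 0.001 -0.    -1.   ]
side scoop2_lip tip_of 0.9 [ 0.553 -0.046  0.181] [298. 193.]
side scoop2_lip tip_of 0.3 [0.547 0.008 0.085] [282. 210.]
```

>>> arm_command(
  plan=[
    {"claw": 1,"tx": 0.012,"ty": 0,"tz": 0.006,"ax": 0,"ay": 0,"az": 0},
    {"claw": 1,"tx": 0.013,"ty": 0,"tz": 0.006,"ax": 0,"ay": 0,"az": 0},
    {"claw": 1,"tx": 0.0125,"ty": 0,"tz": -0.005,"ax": 0,"ay": -3,"az": 0},
    {"claw": 1,"tx": 0.0125,"ty": 0,"tz": -0.005,"ax": 0,"ay": -3,"az": 0},
    {"claw": 1,"tx": 0.0125,"ty": 0,"tz": -0.005,"ax": 0,"ay": -3,"az": 0},
    {"claw": 1,"tx": 0.0125,"ty": 0,"tz": -0.005,"ax": 0,"ay": -3,"az": 0},
    {"claw": 1,"tx": 0.0125,"ty": 0,"tz": -0.005,"ax": 0,"ay": -3,"az": 0},
    {"claw": 1,"tx": 0.0125,"ty": 0,"tz": -0.005,"ax": 0,"ay": -3,"az": 0},
    {"claw": 1,"tx": 0.0125,"ty": 0,"tz": -0.005,"ax": 0,"ay": -3,"az": 0},
    {"claw": 1,"tx": 0,"ty": 0,"tz": 0,"ax": 0,"ay": 0,"az": 0},
  ],
)

```text
clock: 43.52
tcp_pos: [0.5539, -0.0241, 0.4253]
orientation: [1.893, 2.127, -0.353]
contact_force: [0.5, 1.8, -3.8]
grip_width: 0.0139
gripper_force: 98.0
```

>>> arm_command(
  plan=[
    {"claw": 1,"tx": 0.008,"ty": 0,"tz": -0.002,"ax": 0,"ay": -2,"az": 0},
    {"claw": 1,"tx": 0.008,"ty": 0,"tz": -0.002,"ax": 0,"ay": -2,"az": 0},
    {"claw": 1,"tx": 0.0085,"ty": 0,"tz": -0.002,"ax": 0,"ay": -2,"az": 0},
    {"claw": 1,"tx": 0.0085,"ty": 0,"tz": -0.002,"ax": 0,"ay": -2,"az": 0},
    {"claw": 1,"tx": 0.0085,"ty": 0,"tz": -0.002,"ax": 0,"ay": -2,"az": 0},
    {"claw": 1,"tx": 0.009,"ty": 0,"tz": -0.002,"ax": 0,"ay": -2,"az": 0},
    {"claw": 1,"tx": 0.009,"ty": 0,"tz": -0.002,"ax": 0,"ay": -2,"az": 0},
    {"claw": 1,"tx": 0.009,"ty": 0,"tz": -0.002,"ax": 0,"ay": -2,"az": 0},
    {"claw": 1,"tx": 0.009,"ty": 0,"tz": -0.002,"ax": 0,"ay": -2,"az": 0},
    {"claw": 1,"tx": 0.009,"ty": 0,"tz": -0.002,"ax": 0,"ay": -2,"az": 0},
  ],
)

```text
clock: 44.35
tcp_pos: [0.5445, 0.0545, 0.4002]
orientation: [1.693, 1.888, -0.633]
contact_force: [-0.3, -0.7, -0.3]
grip_width: 0.0138
gripper_force: 98.3
```

>>> arm_command(
  plan=[
    {"claw": 1,"tx": 0.0083,"ty": 0,"tz": -0.0034,"ax": 0,"ay": -2,"az": 0},
    {"claw": 1,"tx": 0.0083,"ty": 0,"tz": -0.0034,"ax": 0,"ay": -2,"az": 0},
    {"claw": 1,"tx": 0.0083,"ty": 0,"tz": -0.0034,"ax": 0,"ay": -2,"az": 0},
    {"claw": 1,"tx": 0.0083,"ty": 0,"tz": -0.0034,"ax": 0,"ay": -2,"az": 0},
    {"claw": 1,"tx": 0,"ty": 0,"tz": 0,"ax": 0,"ay": 0,"az": 0},
    {"claw": 1,"tx": 0,"ty": 0,"tz": 0,"ax": 0,"ay": 0,"az": 0},
    {"claw": 1,"tx": 0,"ty": 0,"tz": 0,"ax": 0,"ay": 0,"az": 0},
    {"claw": 1,"tx": 0,"ty": 0,"tz": 0,"ax": 0,"ay": 0,"az": 0},
    {"claw": 1,"tx": 0,"ty": 0,"tz": 0,"ax": 0,"ay": 0,"az": 0},
    {"claw": 1,"tx": 0,"ty": 0,"tz": 0,"ax": 0,"ay": 0,"az": 0},
  ],
)

```text
clock: 45.18
tcp_pos: [0.541, 0.0862, 0.3878]
orientation: [1.608, 1.79, -0.731]
contact_force: [-0.2, 0.3, -0.7]
grip_width: 0.0138
gripper_force: 98.3
```

```bash
python3 - <<'E'
from h import *
lip([.101,0,.236])
E
```

```text
lip [ 0.5531 -0.0247  0.1566] mill xy [ 0.0003 -0.0344] tilt 48.9 j [-1.33  0.81  1.33  1.94  0.09  0.95 -0.05] grip 0.013771312297156259 45.1833
```

>>> arm_command(
  plan=[
    {"claw": 1,"tx": -0.0076,"ty": 0,"tz": -0.0066,"ax": 0,"ay": 0,"az": 0},
    {"claw": 1,"tx": -0.0113,"ty": 0,"tz": -0.0098,"ax": 0,"ay": 0,"az": 0},
    {"claw": 1,"tx": -0.0113,"ty": 0,"tz": -0.0098,"ax": 0,"ay": 0,"az": 0},
    {"claw": 1,"tx": -0.0198,"ty": 0,"tz": 0.0095,"ax": 0,"ay": 4.9,"az": 0},
    {"claw": 1,"tx": -0.0198,"ty": 0,"tz": 0.0095,"ax": 0,"ay": 4.9,"az": 0},
    {"claw": 1,"tx": -0.0198,"ty": 0,"tz": 0.0095,"ax": 0,"ay": 4.9,"az": 0},
    {"claw": 1,"tx": -0.0198,"ty": 0,"tz": 0.0095,"ax": 0,"ay": 4.9,"az": 0},
    {"claw": 1,"tx": -0.0198,"ty": 0,"tz": 0.0095,"ax": 0,"ay": 4.9,"az": 0},
    {"claw": 1,"tx": -0.0198,"ty": 0,"tz": 0.0095,"ax": 0,"ay": 4.9,"az": 0},
    {"claw": 1,"tx": -0.0198,"ty": 0,"tz": 0.0095,"ax": 0,"ay": 4.9,"az": 0},
  ],
)

```text
clock: 46.02
tcp_pos: [0.5571, -0.0641, 0.453]
orientation: [1.965, 2.189, -0.245]
contact_force: [0.2, -0.3, -2.4]
grip_width: 0.0141
gripper_force: 98.2
```

>>> arm_command(
  plan=[
    {"claw": 1,"tx": -0.0198,"ty": 0,"tz": 0.0095,"ax": 0,"ay": 4.9,"az": 0},
    {"claw": 1,"tx": -0.0198,"ty": 0,"tz": 0.0095,"ax": 0,"ay": 4.9,"az": 0},
    {"claw": 1,"tx": -0.0198,"ty": 0,"tz": 0.0095,"ax": 0,"ay": 4.9,"az": 0},
    {"claw": 1,"tx": -0.015,"ty": 0,"tz": 0,"ax": 0,"ay": 0,"az": 0},
    {"claw": 1,"tx": -0.025,"ty": 0,"tz": 0,"ax": 0,"ay": 0,"az": 0},
    {"claw": 1,"tx": -0.03,"ty": 0,"tz": 0,"ax": 0,"ay": 0,"az": 0},
    {"claw": 1,"tx": -0.03,"ty": 0,"tz": 0,"ax": 0,"ay": 0,"az": 0},
    {"claw": 1,"tx": -0.03,"ty": 0,"tz": 0,"ax": 0,"ay": 0,"az": 0},
    {"claw": 1,"tx": -0.03,"ty": 0,"tz": 0,"ax": 0,"ay": 0,"az": 0},
    {"claw": 1,"tx": -0.02,"ty": 0,"tz": 0,"ax": 0,"ay": 0,"az": 0},
  ],
)

```text
clock: 46.85
tcp_pos: [0.5823, -0.3077, 0.4347]
orientation: [2.099, 2.334, -0.003]
contact_force: [-0.5, 0.2, -0.8]
grip_width: 0.0136
gripper_force: 98.2
```

```bash
python3 - <<'E'
from h import *
lip([.101,0,.236]);rel([.592,-.353,.2655])
b=save('side','s20.png');a=save('top','t20.png');find(['ball10'],'top',n=12);find(['ball20'],'side',n=12)
cv2.imwrite('pics/c20.png',np.hstack([cv2.resize(b[160:330,240:440,::-1],(500,425)),cv2.resize(a[145:210,240:305,::-1],(300,425))]))
E
```

```text
lip [ 0.5718 -0.2081  0.1983] mill xy [-0.0008 -0.2188] tilt 0.2 j [-0.21  0.56  0.9   1.61 -0.46  1.2   0.89] grip 0.013587941834938666 46.85
tcp [ 0.5823 -0.3077  0.4347] shift [-0.0455  0.0048  0.1693] y-angle 6.1 x-angle 96.1 z [ 0.001 -0.004 -1.   ]
top ball10 tip_of 0.63 [ 0.566 -0.022  0.1  ] [286. 174.]
top ball10 tip_of 0.57 [0.523 0.032 0.101] [272. 185.]
top ball10 tip_of 0.5 [0.563 0.026 0.117] [274. 175.]
top ball10 tip_of 0.49 [0.515 0.001 0.099] [280. 187.]
top ball10 tip_of 0.46 [0.554 0.01  0.101] [278. 177.]
top ball10 tip_of 0.43 [ 0.54  -0.023  0.096] [286. 181.]
top ball10 tip_of 0.39 [0.551 0.046 0.101] [269. 178.]
top ball10 tip_of 0.38 [0.527 0.011 0.114] [278. 184.]
top ball10 tip_of 0.35 [0.581 0.024 0.094] [274. 171.]
side ball20 tip_of 0.61 [ 0.563 -0.023  0.099] [293. 208.]
side ball20 tip_of 0.51 [0.559 0.027 0.119] [280. 197.]
side ball20 tip_of 0.5 [0.53  0.006 0.115] [279. 206.]
side ball20 tip_of 0.47 [0.581 0.021 0.099] [286. 199.]
side ball20 tip_of 0.39 [0.522 0.033 0.097] [270. 207.]
side ball20 tip_of 0.38 [0.556 0.008 0.105] [284. 204.]
side ball20 tip_of 0.36 [0.547 0.047 0.101] [272. 200.]
```

View pics/c20.png

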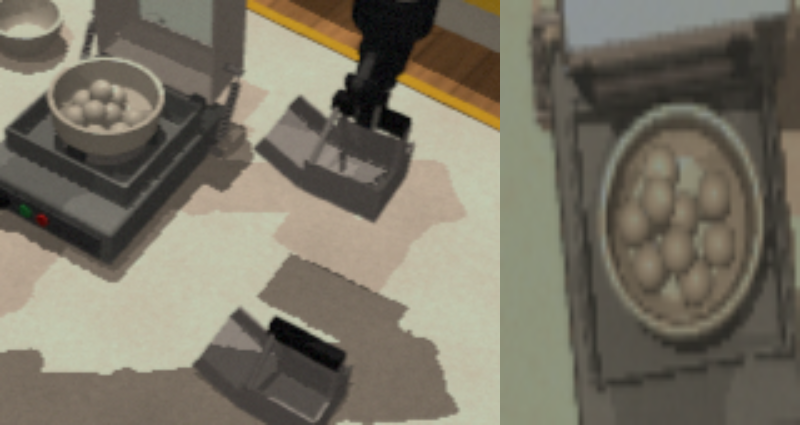

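All nine balls are in the bowl around crop (680,220), both empty pans are clear, and the other right-hand scoop stands at (280,370). I'll put the last scoop down.

>>> arm_command(
  plan=[
    {"claw": 1,"tx": -0.02,"ty": 0.002,"tz": 0,"ax": 0,"ay": 0,"az": 0},
    {"claw": 1,"tx": -0.02,"ty": 0.002,"tz": 0,"ax": 0,"ay": 0,"az": 0},
    {"claw": 1,"tx": 0,"ty": 0,"tz": 0.025,"ax": 0,"ay": 0,"az": 0},
    {"claw": 1,"tx": 0,"ty": 0,"tz": 0.025,"ax": 0,"ay": 0,"az": 0},
    {"claw": 1,"tx": 0,"ty": 0,"tz": 0.025,"ax": 0,"ay": 0,"az": 0},
    {"claw": 1,"tx": 0,"ty": 0,"tz": 0.025,"ax": 0,"ay": 0,"az": 0},
    {"claw": 1,"tx": 0,"ty": 0,"tz": 0.025,"ax": 0,"ay": 0,"az": 0},
    {"claw": 1,"tx": 0,"ty": 0,"tz": 0.02,"ax": 0,"ay": 0,"az": 0},
    {"claw": 1,"tx": 0,"ty": 0,"tz": 0.008,"ax": 0,"ay": 0,"az": 0},
    {"claw": 1,"tx": 0,"ty": 0,"tz": 0,"ax": 0,"ay": 0,"az": 0},
  ],
)

```text
clock: 47.88
tcp_pos: [0.5919, -0.3411, 0.2779]
orientation: [-2.093, -2.338, 0.001]
contact_force: [-0.2, 0.3, -0.2]
grip_width: 0.0139
gripper_force: 98.1
```

>>> arm_command(
  plan=[
    {"claw": 1,"tx": 0,"ty": 0,"tz": 0,"ax": 0,"ay": 0,"az": 0},
    {"claw": 1,"tx": 0,"ty": 0,"tz": 0,"ax": 0,"ay": 0,"az": 0},
    {"claw": 1,"tx": 0,"ty": 0,"tz": 0,"ax": 0,"ay": 0,"az": 0},
    {"claw": 1,"tx": 0,"ty": 0,"tz": 0,"ax": 0,"ay": 0,"az": 0},
    {"claw": 1,"tx": 0,"ty": 0,"tz": 0,"ax": 0,"ay": 0,"az": 0},
    {"claw": 1,"tx": 0,"ty": 0,"tz": 0,"ax": 0,"ay": 0,"az": 0},
    {"claw": 1,"tx": 0,"ty": 0,"tz": 0,"ax": 0,"ay": 0,"az": 0},
    {"claw": 1,"tx": 0,"ty": 0,"tz": 0,"ax": 0,"ay": 0,"az": 0},
    {"claw": 1,"tx": 0,"ty": 0,"tz": 0,"ax": 0,"ay": 0,"az": 0},
    {"claw": 1,"tx": 0,"ty": 0,"tz": 0,"ax": 0,"ay": 0,"az": 0},
  ],
)

```text
clock: 48.72
tcp_pos: [0.5917, -0.3432, 0.2793]
orientation: [-2.098, -2.338, 0.0]
contact_force: [-0.6, 1.0, -1.2]
grip_width: 0.014
gripper_force: 98.1
```

>>> arm_command(
  plan=[
    {"claw": 1,"tx": 0,"ty": 0,"tz": 0.007,"ax": 0,"ay": 0,"az": 0},
    {"claw": 1,"tx": 0,"ty": 0,"tz": 0.004,"ax": 0,"ay": 0,"az": 0},
    {"claw": 1,"tx": 0,"ty": 0,"tz": 0.003,"ax": 0,"ay": 0,"az": 0},
    {"claw": 1,"tx": 0,"ty": 0,"tz": 0,"ax": 0,"ay": 0,"az": 0},
    {"claw": 1,"tx": 0,"ty": 0,"tz": 0,"ax": 0,"ay": 0,"az": 0},
    {"claw": 0.4,"tx": 0,"ty": 0,"tz": 0,"ax": 0,"ay": 0,"az": 0},
    {"claw": 0.4,"tx": 0,"ty": 0,"tz": 0,"ax": 0,"ay": 0,"az": 0},
    {"claw": 0.4,"tx": 0,"ty": 0,"tz": 0,"ax": 0,"ay": 0,"az": 0},
    {"claw": 0.4,"tx": 0,"ty": 0,"tz": 0,"ax": 0,"ay": 0,"az": 0},
    {"claw": 0.4,"tx": 0,"ty": 0,"tz": -0.01,"ax": 0,"ay": 0,"az": 0},
  ],
)

```text
clock: 49.55
tcp_pos: [0.5913, -0.3426, 0.274]
orientation: [-2.096, -2.336, 0.001]
contact_force: [0.3, 1.5, 0.2]
grip_width: 0.0513
gripper_force: 0.0
```

>>> arm_command(
  plan=[
    {"claw": 0.4,"tx": 0,"ty": 0,"tz": -0.02,"ax": 0,"ay": 0,"az": 0},
    {"claw": 0.4,"tx": 0,"ty": 0,"tz": -0.03,"ax": 0,"ay": 0,"az": 0},
    {"claw": 0.5,"tx": 0,"ty": 0,"tz": -0.03,"ax": 0,"ay": 0,"az": 0},
    {"claw": 0.6,"tx": 0,"ty": 0,"tz": -0.03,"ax": 0,"ay": 0,"az": 0},
    {"claw": 0.6,"tx": 0,"ty": 0,"tz": -0.03,"ax": 0,"ay": 0,"az": 0},
    {"claw": 0.6,"tx": 0,"ty": 0,"tz": -0.03,"ax": 0,"ay": 0,"az": 0},
    {"claw": 0.6,"tx": 0,"ty": 0,"tz": -0.03,"ax": 0,"ay": 0,"az": 0},
    {"claw": 0.6,"tx": 0,"ty": 0,"tz": -0.03,"ax": 0,"ay": 0,"az": 0},
    {"claw": 0.6,"tx": 0,"ty": 0,"tz": -0.03,"ax": 0,"ay": 0,"az": 0},
    {"claw": 0.6,"tx": 0,"ty": 0,"tz": -0.02,"ax": 0,"ay": 0,"az": 0},
  ],
  squeeze=40,
)

```text
clock: 50.38
tcp_pos: [0.591, -0.3436, 0.5597]
orientation: [2.096, 2.335, 0.001]
contact_force: [0.3, 1.2, 0.3]
grip_width: 0.0341
gripper_force: 0.0
```

```bash
python3 - <<'E'
from h import *
b=save('side','s21.png');a=save('top','t21.png')
for c in('side','top'):
  for n in ['hood_handle','scoop0_handle','scoop1_handle','scoop2_handle','scoop2_lip']: find([n],c,n=4)
rel([.690,.0255,.55])
E
```

```text
side hood_handle tip_of 0.79 [0.688 0.027 0.312] [309. 126.]
side hood_handle tip_of 0.7 [0.507 0.344 0.103] [199. 167.]
side scoop0_handle tip_of 0.76 [0.506 0.342 0.102] [199. 168.]
side scoop0_handle tip_of 0.74 [0.44  0.63  0.108] [132. 143.]
side scoop1_handle tip_of 0.81 [ 0.421 -0.355  0.1  ] [360. 296.]
side scoop1_handle tip_of 0.46 [0.689 0.023 0.314] [310. 126.]
side scoop2_handle tip_of 0.95 [ 0.587 -0.343  0.106] [390. 255.]
side scoop2_handle tip_of 0.46 [0.521 0.031 0.101] [271. 207.]
side scoop2_lip tip_of 0.95 [ 0.579 -0.241  0.029] [354. 257.]
top hood_handle tip_of 0.83 [0.691 0.027 0.313] [276. 132.]
top hood_handle tip_of 0.56 [0.549 0.01  0.134] [278. 178.]
top scoop0_handle tip_of 0.9 [0.505 0.341 0.101] [196. 191.]
top scoop0_handle tip_of 0.72 [0.439 0.633 0.101] [122. 208.]
top scoop0_handle tip_of 0.57 [ 0.409 -0.263  0.027] [342. 213.]
top scoop1_handle tip_of 0.68 [0.547 0.012 0.087] [277. 179.]
top scoop2_handle tip_of 0.79 [ 0.591 -0.344  0.103] [366. 167.]
top scoop2_lip tip_of 0.95 [ 0.584 -0.24   0.022] [335. 171.]
tcp [ 0.5918 -0.3431  0.5548] shift [0.3558 0.1374 0.0048] y-angle 6.2 x-angle 96.2 z [-0.001  0.    -1.   ]
```

>>> arm_command(
  plan=[
    {"claw": 0.6,"tx": 0.0356,"ty": 0.0137,"tz": 0,"ax": 0,"ay": 0,"az": 0},
    {"claw": 0.6,"tx": 0.0356,"ty": 0.0137,"tz": 0,"ax": 0,"ay": 0,"az": 0},
    {"claw": 0.6,"tx": 0.0356,"ty": 0.0137,"tz": 0,"ax": 0,"ay": 0,"az": 0},
    {"claw": 0.6,"tx": 0.0356,"ty": 0.0137,"tz": 0,"ax": 0,"ay": 0,"az": 0},
    {"claw": 0.6,"tx": 0.0356,"ty": 0.0137,"tz": 0,"ax": 0,"ay": 0,"az": 0},
    {"claw": 0.6,"tx": 0.0356,"ty": 0.0137,"tz": 0,"ax": 0,"ay": 0,"az": 0},
    {"claw": 0.6,"tx": 0.0356,"ty": 0.0137,"tz": 0,"ax": 0,"ay": 0,"az": 0},
    {"claw": 0.6,"tx": 0.0356,"ty": 0.0137,"tz": 0,"ax": 0,"ay": 0,"az": 0},
    {"claw": 0.6,"tx": 0.0356,"ty": 0.0137,"tz": 0,"ax": 0,"ay": 0,"az": 0},
    {"claw": 0.6,"tx": 0.0356,"ty": 0.0137,"tz": 0,"ax": 0,"ay": 0,"az": 0},
  ],
)

```text
clock: 51.82
tcp_pos: [0.6897, 0.0275, 0.5553]
orientation: [-2.098, -2.338, -0.0]
contact_force: [0.4, -0.5, 0.8]
grip_width: 0.0342
gripper_force: 0.0
```

>>> arm_command(
  plan=[
    {"claw": 0.6,"tx": 0,"ty": 0,"tz": 0,"ax": 0,"ay": 0,"az": 0},
    {"claw": 0.6,"tx": 0,"ty": 0,"tz": 0,"ax": 0,"ay": 0,"az": 0},
    {"claw": 0.6,"tx": 0,"ty": 0,"tz": 0,"ax": 0,"ay": 0,"az": 0},
    {"claw": 0.6,"tx": 0,"ty": 0,"tz": 0,"ax": 0,"ay": 0,"az": 0},
    {"claw": 0.6,"tx": 0,"ty": 0,"tz": 0,"ax": 0,"ay": 0,"az": 0},
    {"claw": 0.6,"tx": 0,"ty": 0,"tz": 0,"ax": 0,"ay": 0,"az": 0},
    {"claw": 0.6,"tx": 0,"ty": 0,"tz": 0,"ax": 0,"ay": 0,"az": 0},
    {"claw": 0.6,"tx": 0,"ty": 0,"tz": 0,"ax": 0,"ay": 0,"az": 0},
    {"claw": 0.6,"tx": 0,"ty": 0,"tz": 0,"ax": 0,"ay": 0,"az": 0},
    {"claw": 0.6,"tx": 0,"ty": 0,"tz": 0,"ax": 0,"ay": 0,"az": 0},
  ],
)

```text
clock: 52.65
tcp_pos: [0.6895, 0.0254, 0.5554]
orientation: [-2.098, -2.338, -0.0]
contact_force: [-0.2, -1.0, -0.5]
grip_width: 0.0339
gripper_force: 0.0
```

```bash
python3 - <<'E'
from h import *
rel([.689,.025,.470])
th=np.linspace(1.45,0,31);a0=np.arctan2(75,223)
x=-.235*np.cos(a0+th); z=.235*np.sin(a0+th)
print(np.round(np.c_[np.diff(x),-np.diff(z)],4).tolist())
E
```

```text
tcp [0.6895 0.0254 0.5554] shift [-0.0004 -0.0005  0.0854] y-angle 6.2 x-angle 96.2 z [ 0.  0. -1.]
[[-0.0112, -0.002], [-0.0113, -0.0015], [-0.0113, -0.0009], [-0.0114, -0.0004], [-0.0114, 0.0002], [-0.0113, 0.0007], [-0.0113, 0.0013], [-0.0112, 0.0018], [-0.0111, 0.0023], [-0.011, 0.0029], [-0.0108, 0.0034], [-0.0107, 0.0039], [-0.0105, 0.0044], [-0.0102, 0.0049], [-0.01, 0.0054], [-0.0097, 0.0059], [-0.0094, 0.0064], [-0.0091, 0.0068], [-0.0088, 0.0072], [-0.0084, 0.0076], [-0.008, 0.008], [-0.0076, 0.0084], [-0.0072, 0.0088], [-0.0068, 0.0091], [-0.0063, 0.0094], [-0.0059, 0.0097], [-0.0054, 0.01], [-0.0049, 0.0102], [-0.0044, 0.0105], [-0.0039, 0.0107]]
```

>>> arm_command(
  plan=[
    {"claw": 0.6,"tx": 0,"ty": 0,"tz": 0.016,"ax": 0,"ay": 0,"az": 0},
    {"claw": 0.6,"tx": 0,"ty": 0,"tz": 0.018,"ax": 0,"ay": 0,"az": 0},
    {"claw": 0.6,"tx": 0,"ty": 0,"tz": 0.018,"ax": 0,"ay": 0,"az": 0},
    {"claw": 0.6,"tx": 0,"ty": 0,"tz": 0.018,"ax": 0,"ay": 0,"az": 0},
    {"claw": 0.6,"tx": 0,"ty": 0,"tz": 0.015,"ax": 0,"ay": 0,"az": 0},
    {"claw": 0.6,"tx": 0,"ty": 0,"tz": 0,"ax": 0,"ay": 0,"az": 0},
    {"claw": 1,"tx": 0,"ty": 0,"tz": 0,"ax": 0,"ay": 0,"az": 0},
    {"claw": 1,"tx": 0,"ty": 0,"tz": 0,"ax": 0,"ay": 0,"az": 0},
    {"claw": 1,"tx": 0,"ty": 0,"tz": 0,"ax": 0,"ay": 0,"az": 0},
    {"claw": 1,"tx": 0,"ty": 0,"tz": 0,"ax": 0,"ay": 0,"az": 0},
  ],
)

```text
clock: 53.48
tcp_pos: [0.6889, 0.0252, 0.4712]
orientation: [-2.097, -2.336, 0.002]
contact_force: [-4.3, 1.6, -0.7]
grip_width: 0.0125
gripper_force: 39.3
```

>>> arm_command(
  plan=[
    {"claw": 1,"tx": 0,"ty": -0.0112,"tz": -0.002,"ax": 0,"ay": 0,"az": 0},
    {"claw": 1,"tx": 0,"ty": -0.0113,"tz": -0.0015,"ax": 0,"ay": 0,"az": 0},
    {"claw": 1,"tx": 0,"ty": -0.0113,"tz": -0.0009,"ax": 0,"ay": 0,"az": 0},
    {"claw": 1,"tx": 0,"ty": -0.0114,"tz": -0.0004,"ax": 0,"ay": 0,"az": 0},
    {"claw": 1,"tx": 0,"ty": -0.0114,"tz": 0.0002,"ax": 0,"ay": 0,"az": 0},
    {"claw": 1,"tx": 0,"ty": -0.0113,"tz": 0.0007,"ax": 0,"ay": 0,"az": 0},
    {"claw": 1,"tx": 0,"ty": -0.0113,"tz": 0.0013,"ax": 0,"ay": 0,"az": 0},
    {"claw": 1,"tx": 0,"ty": -0.0112,"tz": 0.0018,"ax": 0,"ay": 0,"az": 0},
    {"claw": 1,"tx": 0,"ty": 0,"tz": 0,"ax": 0,"ay": 0,"az": 0},
    {"claw": 1,"tx": 0,"ty": 0,"tz": 0,"ax": 0,"ay": 0,"az": 0},
  ],
)

```text
clock: 54.32
tcp_pos: [0.6004, 0.0155, 0.4738]
orientation: [2.096, 2.337, 0.007]
contact_force: [0.8, 0.1, 8.3]
grip_width: 0.0125
gripper_force: 41.4
```

```bash
cat >>h.py <<'E'
def hood():
    o=r.get_obs();hg=np.array([.641,.020]); u=np.array([.994,.108]); p=o['tcp_pos']; x=(p[:2]-hg)@u; z=p[2]-.155-.085; print(o['clock'],np.round([x,z,np.hypot(x,z),np.arctan2(z,-x)-np.arctan2(75,223)],4),o['contact_force'],o['grip_width'])
E
python3 - <<'E'
from h import *
hood(); save('side','s22.png'); find(['hood_handle'],'side')
E
```

```text
54.3167 [-0.0408  0.2338  0.2374  1.0734] [0.78283821 0.09586787 8.33854388] 0.012502610547385046
side hood_handle tip_of 0.68 [0.599 0.016 0.314] [293. 140.]
side hood_handle tip_of 0.39 [0.644 0.014 0.087] [300. 193.]
```

>>> arm_command(
  plan=[
    {"claw": 1,"tx": 0,"ty": -0.0111,"tz": 0.0023,"ax": 0,"ay": 0,"az": 0},
    {"claw": 1,"tx": 0,"ty": -0.011,"tz": 0.0029,"ax": 0,"ay": 0,"az": 0},
    {"claw": 1,"tx": 0,"ty": -0.0108,"tz": 0.0034,"ax": 0,"ay": 0,"az": 0},
    {"claw": 1,"tx": 0,"ty": -0.0107,"tz": 0.0039,"ax": 0,"ay": 0,"az": 0},
    {"claw": 1,"tx": 0,"ty": -0.0105,"tz": 0.0044,"ax": 0,"ay": 0,"az": 0},
    {"claw": 1,"tx": 0,"ty": -0.0102,"tz": 0.0049,"ax": 0,"ay": 0,"az": 0},
    {"claw": 1,"tx": 0,"ty": -0.01,"tz": 0.0054,"ax": 0,"ay": 0,"az": 0},
    {"claw": 1,"tx": 0,"ty": -0.0097,"tz": 0.0059,"ax": 0,"ay": 0,"az": 0},
    {"claw": 1,"tx": 0,"ty": -0.0094,"tz": 0.0064,"ax": 0,"ay": 0,"az": 0},
    {"claw": 1,"tx": 0,"ty": -0.0091,"tz": 0.0068,"ax": 0,"ay": 0,"az": 0},
  ],
)

```text
clock: 55.25
tcp_pos: [0.4985, 0.0045, 0.4257]
orientation: [2.097, 2.336, 0.004]
contact_force: [2.1, 0.1, -2.7]
grip_width: 0.0126
gripper_force: 43.5
```

```bash
python3 - <<'E'
from h import *
hood()
E
```

```text
55.25 [-0.1434  0.1857  0.2346  0.589 ] [ 2.0681972   0.09338227 -2.67055095] 0.012618289060754741
```

>>> arm_command(
  plan=[
    {"claw": 1,"tx": 0,"ty": -0.0088,"tz": 0.0072,"ax": 0,"ay": 0,"az": 0},
    {"claw": 1,"tx": 0,"ty": -0.0084,"tz": 0.0076,"ax": 0,"ay": 0,"az": 0},
    {"claw": 1,"tx": 0,"ty": -0.008,"tz": 0.008,"ax": 0,"ay": 0,"az": 0},
    {"claw": 1,"tx": 0,"ty": -0.0076,"tz": 0.0084,"ax": 0,"ay": 0,"az": 0},
    {"claw": 1,"tx": 0,"ty": -0.0072,"tz": 0.0088,"ax": 0,"ay": 0,"az": 0},
    {"claw": 1,"tx": 0,"ty": -0.0068,"tz": 0.0091,"ax": 0,"ay": 0,"az": 0},
    {"claw": 1,"tx": 0,"ty": -0.0063,"tz": 0.0094,"ax": 0,"ay": 0,"az": 0},
    {"claw": 1,"tx": 0,"ty": -0.0059,"tz": 0.0097,"ax": 0,"ay": 0,"az": 0},
    {"claw": 1,"tx": 0,"ty": -0.0054,"tz": 0.01,"ax": 0,"ay": 0,"az": 0},
    {"claw": 1,"tx": 0,"ty": -0.0049,"tz": 0.0102,"ax": 0,"ay": 0,"az": 0},
  ],
)

```text
clock: 56.08
tcp_pos: [0.4283, -0.0031, 0.3357]
orientation: [2.099, 2.338, -0.0]
contact_force: [0.1, -1.1, -1.1]
grip_width: 0.0125
gripper_force: 44.1
```

```bash
python3 - <<'E'
from h import *
hood(); rel([.4203,-.0045,.315])
E
```

```text
56.0833 [-0.2139  0.0957  0.2343  0.0962] [ 0.09476993 -1.08939419 -1.10048089] 0.012465154131009088
tcp [ 0.4283 -0.0031  0.3357] shift [-0.0005 -0.0082  0.0207] y-angle 6.2 x-angle 96.2 z [-0. -0. -1.]
```

>>> arm_command(
  plan=[
    {"claw": 1,"tx": 0,"ty": -0.0022,"tz": 0.005,"ax": 0,"ay": 0,"az": 0},
    {"claw": 1,"tx": 0,"ty": -0.0021,"tz": 0.005,"ax": 0,"ay": 0,"az": 0},
    {"claw": 1,"tx": 0,"ty": -0.002,"tz": 0.005,"ax": 0,"ay": 0,"az": 0},
    {"claw": 1,"tx": 0,"ty": -0.0018,"tz": 0.005,"ax": 0,"ay": 0,"az": 0},
    {"claw": 1,"tx": 0,"ty": -0.0003,"tz": 0.0015,"ax": 0,"ay": 0,"az": 0},
    {"claw": 1,"tx": 0,"ty": 0,"tz": 0,"ax": 0,"ay": 0,"az": 0},
    {"claw": 1,"tx": 0,"ty": 0,"tz": 0,"ax": 0,"ay": 0,"az": 0},
    {"claw": 1,"tx": 0,"ty": 0,"tz": 0,"ax": 0,"ay": 0,"az": 0},
    {"claw": 1,"tx": 0,"ty": 0,"tz": 0,"ax": 0,"ay": 0,"az": 0},
    {"claw": 1,"tx": 0,"ty": 0,"tz": 0,"ax": 0,"ay": 0,"az": 0},
  ],
)

```text
clock: 56.92
tcp_pos: [0.4202, -0.0039, 0.315]
orientation: [-2.098, -2.338, 0.001]
contact_force: [-1.6, -4.6, -1.5]
grip_width: 0.0125
gripper_force: 43.7
```

```bash
python3 - <<'E'
from h import *
hood(); save('side','s23.png'); find(['hood_handle'],'side')
E
```

```text
56.9167 [-0.2221  0.075   0.2344  0.0012] [-1.64246654 -4.60622015 -1.46894041] 0.012486230965224585
side hood_handle tip_of 0.95 [ 0.422 -0.     0.158] [256. 215.]
side hood_handle tip_of 0.42 [0.672 0.259 0.008] [251. 176.]
```

>>> arm_command(
  plan=[
    {"claw": 1,"tx": 0,"ty": 0,"tz": 0.001,"ax": 0,"ay": 0,"az": 0},
    {"claw": 0.6,"tx": 0,"ty": 0,"tz": 0,"ax": 0,"ay": 0,"az": 0},
    {"claw": 0.6,"tx": 0,"ty": 0,"tz": 0,"ax": 0,"ay": 0,"az": 0},
    {"claw": 0.6,"tx": 0,"ty": 0,"tz": 0,"ax": 0,"ay": 0,"az": 0},
    {"claw": 0.6,"tx": 0,"ty": 0,"tz": 0,"ax": 0,"ay": 0,"az": 0},
    {"claw": 0.6,"tx": 0,"ty": 0,"tz": -0.01,"ax": 0,"ay": 0,"az": 0},
    {"claw": 0.6,"tx": 0,"ty": 0,"tz": -0.02,"ax": 0,"ay": 0,"az": 0},
    {"claw": 0.6,"tx": 0,"ty": 0,"tz": -0.025,"ax": 0,"ay": 0,"az": 0},
    {"claw": 0.6,"tx": 0,"ty": 0,"tz": -0.025,"ax": 0,"ay": 0,"az": 0},
    {"claw": 0.6,"tx": 0,"ty": 0,"tz": -0.025,"ax": 0,"ay": 0,"az": 0},
  ],
)

```text
clock: 57.85
tcp_pos: [0.4207, -0.0038, 0.4199]
orientation: [2.099, 2.336, -0.002]
contact_force: [1.4, 1.2, 0.4]
grip_width: 0.0343
gripper_force: 0.0
```

>>> arm_command(
  plan=[
    {"claw": 0.6,"tx": 0,"ty": 0,"tz": -0.02,"ax": 0,"ay": 0,"az": 0},
    {"claw": 0.6,"tx": 0,"ty": 0,"tz": -0.02,"ax": 0,"ay": 0,"az": 0},
    {"claw": 0.6,"tx": 0,"ty": 0,"tz": 0,"ax": 0,"ay": 0,"az": 0},
    {"claw": 0.6,"tx": 0,"ty": 0,"tz": 0,"ax": 0,"ay": 0,"az": 0},
    {"claw": 0.6,"tx": 0,"ty": 0,"tz": 0,"ax": 0,"ay": 0,"az": 0},
    {"claw": 0.6,"tx": 0,"ty": 0,"tz": 0,"ax": 0,"ay": 0,"az": 0},
    {"claw": 0.6,"tx": 0,"ty": 0,"tz": 0,"ax": 0,"ay": 0,"az": 0},
    {"claw": 0.6,"tx": 0,"ty": 0,"tz": 0,"ax": 0,"ay": 0,"az": 0},
    {"claw": 0.6,"tx": 0,"ty": 0,"tz": 0,"ax": 0,"ay": 0,"az": 0},
    {"claw": 0.6,"tx": 0,"ty": 0,"tz": 0,"ax": 0,"ay": 0,"az": 0},
  ],
)

```text
clock: 58.68
tcp_pos: [0.4205, -0.0036, 0.4587]
orientation: [2.098, 2.338, -0.001]
contact_force: [0.1, -0.2, 0.4]
grip_width: 0.0342
gripper_force: 0.0
```

```bash
python3 - <<'E'
from h import *
print(r.get_obs()['contact_force']); save('side','s24.png'); save('top','t24.png')
for c in('side','top'):
  for n in ['hood_handle','scoop0_handle','scoop1_handle','scoop2_handle','mortar','washbottle']: find([n],c,n=3)
E
```

```text
[ 0.09005664 -0.23417363  0.39272464]
side hood_handle tip_of 0.8 [ 0.418 -0.004  0.155] [256. 217.]
side hood_handle tip_of 0.45 [ 0.578 -0.243  0.024] [354. 258.]
side scoop0_handle tip_of 0.79 [0.441 0.633 0.107] [131. 143.]
side scoop0_handle tip_of 0.64 [0.35  0.402 0.1  ] [151. 183.]
side scoop0_handle tip_of 0.56 [0.505 0.341 0.105] [199. 168.]
side scoop1_handle tip_of 0.86 [ 0.419 -0.357  0.1  ] [360. 297.]
side scoop1_handle tip_of 0.16 [0.671 0.262 0.006] [250. 177.]
side scoop2_handle tip_of 0.61 [ 0.587 -0.343  0.104] [390. 255.]
side scoop2_handle tip_of 0.51 [ 0.422 -0.361  0.1  ] [362. 297.]
side mortar tip_of 0.72 [0.55  0.01  0.137] [282. 196.]
side mortar tip_of 0.6 [0.671 0.258 0.005] [251. 177.]
side washbottle tip_of 0.57 [0.57  0.441 0.001] [196. 171.]
top hood_handle tip_of 0.7 [0.417 0.    0.162] [282. 211.]
top scoop0_handle tip_of 0.87 [0.505 0.343 0.098] [195. 191.]
top scoop0_handle tip_of 0.63 [0.438 0.632 0.101] [123. 209.]
top scoop0_handle tip_of 0.62 [0.348 0.404 0.099] [180. 230.]
top scoop1_handle tip_of 0.73 [ 0.423 -0.361  0.103] [371. 209.]
top scoop2_handle tip_of 0.71 [ 0.593 -0.34   0.102] [365. 166.]
top scoop2_handle tip_of 0.31 [0.505 0.345 0.099] [195. 191.]
top mortar tip_of 0.88 [0.674 0.264 0.001] [217. 153.]
top washbottle tip_of 0.81 [0.568 0.443 0.001] [175. 178.]
top washbottle tip_of 0.38 [ 0.422 -0.36   0.102] [371. 209.]
```

View pics/s24.png

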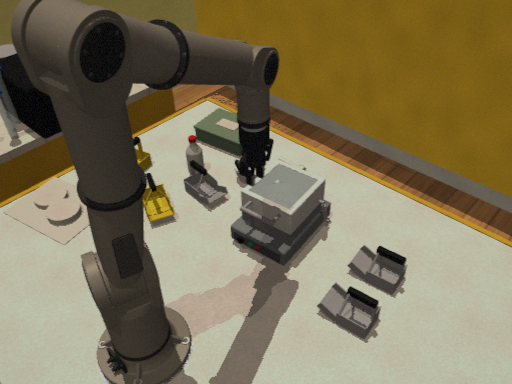

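The hood is shut at (285,195), the empty scoops stand at (205,188), (378,268) and (350,308), and the hand is clear. The mortar and wash bottle are where they started.

```bash
python3 -c "
from bench import r
print(r.hand_in())"
```

```text
the job is handed in; nothing more can be done
None
```

The job is handed in: all nine balls are in the bowl, the three emptied scoops stand on their bases on the bench, the hood was lowered by its handle and is shut, and the mortar and wash bottle were not moved; the hand-in gave no verdict.

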